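Pack couplings, snap the tub shut and rack its tray

ROBOT

A 6-joint arm with a two-finger parallel gripper is mounted at the origin on the work surface. World frame = base frame: x ahead of the robot, y to its left, z up, the work surface at z = 0. Lengths are in mm, angles in rad, forces in N, time in s.
With the tool pointing down it reaches from about 300 to 775 mm from the base axis. Payload 14.6 kg.
Tool frame: the origin (TCP) lies at the very end of the fingers, on their centre line; the grasp point (between the pads) lies 19 mm behind it; z points along the fingers, y is the direction in which the jaws open and shut (so a half turn about z gives the same grasp; the last joint's range is limited). The gripper opens to 94 mm and grips with 3 to 60 N. Pads are 16 mm wide; open, the fingers measure 119 mm over their backs; the gripper's body (75 mm by 177 mm) begins 78 mm behind the grasp point.
Start: joints at [-1.226, 0.3, 1.521, -0, 1.321, -0.067], TCP at [220.135, -504.014, 205.446] pointing down, gripper open.
Joint ranges: [-3.03, 3.03], [-0.79, 2.21], [0.23, 2.52], [-1.04, 4.18], [0, 3.07], [-2.55, 2.55]. Speed limits (rad/s): [2.22, 2.22, 2.57, 3.14, 3.14, 3.14].

INTERFACE

Orientations are given as [roll, pitch, yaw] about the fixed x, y, z axes, in that order (R = Rz(yaw) Ry(pitch) Rx(roll)).
In Python, from cell import manip gives the robot as it stands.
- The arm moves only by the shell command python3 -m inch 'ROWS' [FORCE]. ROWS is a JSON object of lists of equal length, an entry for each row: "grip": the opening, from -1 (shut) to 1 (fully open), so that 0 is half open; "travel": the shift along the world's x, y, z in cm, a list of three; "turn": the turn, a rotation vector about the world's x, y, z in degrees, a list of three. A call has 1 to 10 rows; each row is the pose to reach, as a shift and turn from the pose measured when the call began; what a row does not reach only later rows make up. A row lasts 1/8 s, in which the tool goes at most 62.5 mm and 10.7 degrees, less where a joint would pass 70% of its speed; a pose out of reach is approached as far as the arm can. A call with a gripper value outside its range is refused whole. The fingers move at their own pace and stop on an object; FORCE is the grip in N (left out, the last holds). Time passes only in rows, so rows that repeat a pose let the fingers close. It gives the time, the measured TCP pose, the force and the opening at its end, in the units of the state.
- manip.read_state(): the state, without advancing time (a new reading comes with each control period).
- manip.camera(name): name is "side" or "top" or "wrist"; returns (picture, depth): 420x560x3 uint8, red, green, blue; 420x560 float32, mm along the optical axis (not along the pixel's ray), 0 where there is no reading.
- manip.calibration(name): a dict with "fx", "fy", "cx", "cy" (pixels), "world_from_camera" (4x4, takes a point from camera to world coordinates). Camera axes: x right, y up, looking along -z (the intrinsics and any distortion apply to the point x, -y, -z); pixel columns grow to the right and rows downward; lengths in mm; the calibration is good to about 2 mm. A picture is of the moment at which its call begins: read the wrist's pose just before it. calibration takes no time and is no camera call; for the wrist camera it gives the pose at the moment of the call.
- manip.sign_off(): hands the job in, once; it reports no verdict.
Trained networks look in the newest picture that a camera, given by its name, has taken for a name from the list of things; names that differ only in an ending like _2 or _b are one class to them, and where a whole thing is asked for, a point or a joint stands for the part that bears it (a point fixed in the world has none). Each returns a list of dicts, best first, with "p" (0 to 1); they miss things now and then, are a little off and sometimes report something else, mostly with a low value. They report only what shows in the picture. A call takes as long as a camera call. They do not tell look-alikes from the thing itself.
- manip.look_for(camera, label): "bbox" ([left, top, right, bottom] in pixels, round what is visible of it).
The state is a dict: "clock": time; "joints": joint angles; "qd": joint speeds; "effort": joint torques, N m; "eef_pos": TCP position; "eef_rot": TCP orientation; "wrist_force": force on the tool from outside, world axes, zero at the start; "moment": the same for the moment, N m; "finger_gap": finger opening in mm.
Only numpy, scipy, OpenCV 4.12 (cv2) and the standard library are available. Lean on these libraries where they do the work, as an engineer would, in place of code of your own. Each camera call takes 0.05 s, during which the arm holds its last target.

TASK

Put every loose pipe coupling on the bench into the grey tub that stands on the steel tray, then fit the large lid on the tub and press it down until both ends have snapped home. After that slide the tray, with the closed tub on it, along the bench into the slotted rack until it is fully home against the back stop; leave the small lid, the carton and the tape roll where they are.

Things in the scene. Friction and masses are not known exactly. Their poses are not given: they have to be found in the camera images.
- tray_mid (a point): A flat bright steel tray, 281 x 150 mm, sheet 6 mm thick, lying on the bench; it slides easily. Point on its underside; x points along its length to its leading end (124 mm ahead; the trailing end is 157 mm behind), y to its left, z up. Low ribs (top 14 mm above the bench) frame the place where the tub stands, centred 22 mm ahead of this point.
- tray_tab (a point): The tray's upright pull tab at its trailing end: a plate 10 mm thick (along the tray's x), 70 mm wide (along y), up to 68 mm above the bench. Point at its centre, 37 mm above the bench and 149 mm behind the tray's point; axes as the tray's. The lidded tub stands 60 mm ahead of it.
- tub_base (a point): An open grey plastic tub standing loose between the tray's ribs, 188 mm long (x) by 112 mm wide (y) outside, walls and floor 4 mm. Point at the centre of its underside (6 mm above the bench); axes as the tray's.
- lid_rib (a point): The tub's lid, grey with a white panel (the larger of two), 206 mm long (x) by 123 mm wide (y), alike either way round, lying skirt down: skirt 17 mm deep, top plate 3 mm, on it a grip rib 70 mm long (along x), 12 mm thick (along y), 25 mm high. Point at the middle of the rib, half-way up: 32.5 mm above the skirt's lower edge, 12.5 mm above the lid's top face.
- rack_home (a point): A fixed dark sheet-metal slotted rack bay on the bench; x points into the bay. This point, on the bench, is where the tray's point (tray_mid) lies, with the same axes, when the tray is fully home. The face of the back stop (30 mm high) lies 124 mm ahead of it, the slot begins 56 mm behind it.
- small_lid: Bystander: a smaller grey lid with a white panel, 115 by 85 mm, of another tub. Origin under its centre.
- carton: Bystander: a small open cardboard carton of spare-part cards, 130 by 100 by 75 mm. Origin under its centre.
- tape_roll: Bystander: a roll of packing tape lying flat, 100 mm across, 48 mm high. Origin under its centre.
- part0_mid (a point): A pipe coupling: square aluminium block 30 by 26 by 26 mm with a brass spout (21 mm thick) out of each end, 76 mm long in all (along its x), 0.09 kg. Three to five couplings are present. Point at its centre, 13 mm above its underside.
- part1_mid (a point): A pipe coupling: square aluminium block 30 by 26 by 26 mm with a brass spout (21 mm thick) out of each end, 76 mm long in all (along its x), 0.09 kg. Three to five couplings are present. Point at its centre, 13 mm above its underside.
- part2_mid (a point): A pipe coupling: square aluminium block 30 by 26 by 26 mm with a brass spout (21 mm thick) out of each end, 76 mm long in all (along its x), 0.09 kg. Three to five couplings are present. Point at its centre, 13 mm above its underside.
- part3_mid (a point): A pipe coupling: square aluminium block 30 by 26 by 26 mm with a brass spout (21 mm thick) out of each end, 76 mm long in all (along its x), 0.09 kg. Three to five couplings are present. Point at its centre, 13 mm above its underside.
- tub_rim (a point): Centre of the tub's mouth, level with the top of its rim, 70 mm above its underside; the rolled rim measures 190 by 114 mm. On each short end a black spring catch bar, 50 mm long, stands out 5 mm from the wall just below the rim.
- lid_under (a point): Point of the lid at its centre, on the underside of its top plate, 15.5 mm below the rib's point. Laid loosely on the tub the lid rests on the catch bars, this point 13 mm above the rim; pressed down with 10 to 15 N in all it snaps past both catches and the plate rests on the rim, this point then at the rim's centre. Play on the rim: 1.5 mm lengthwise, 2 mm crosswise.
- rack_mouth (a point): Middle of the start of the rack's slot, on the bench, axes as the rack's. The slot lies between two upright cheeks (45 mm high, 157 mm apart inside) with lips that overhang it from 10 mm above the bench (137 mm between the lips). Guide plates flare outwards from here to 41 mm in front of it.
- part4_mid (a point): A pipe coupling: square aluminium block 30 by 26 by 26 mm with a brass spout (21 mm thick) out of each end, 76 mm long in all (along its x), 0.09 kg. Three to five couplings are present. Point at its centre, 13 mm above its underside.
Not all that is in view belongs to the job. Leave any red look-alike of the part that bears part1_mid alone.

How it is judged (in metres and radians):
On the way, in this order (a step that is already met when the one before it is completed fails the run):
1. every coupling present lies in the tub (x of part0_mid in the frame of tub_base between -0.09 and 0.09 m and y of part0_mid in the frame of tub_base between -0.052 and 0.052 m and z of part0_mid in the frame of tub_base between 0.004 and 0.066 m and x of part1_mid in the frame of tub_base between -0.09 and 0.09 m and y of part1_mid in the frame of tub_base between -0.052 and 0.052 m and z of part1_mid in the frame of tub_base between 0.004 and 0.066 m and x of part2_mid in the frame of tub_base between -0.09 and 0.09 m and y of part2_mid in the frame of tub_base between -0.052 and 0.052 m and z of part2_mid in the frame of tub_base between 0.004 and 0.066 m and x of part3_mid in the frame of tub_base between -0.09 and 0.09 m and y of part3_mid in the frame of tub_base between -0.052 and 0.052 m and z of part3_mid in the frame of tub_base between 0.004 and 0.066 m and x of part4_mid in the frame of tub_base between -0.09 and 0.09 m and y of part4_mid in the frame of tub_base between -0.052 and 0.052 m and z of part4_mid in the frame of tub_base between 0.004 and 0.066 m), for 0.2 s.
2. the lid has snapped down on the tub at both ends, the couplings inside (all of step 1 and z of lid_rib in the frame of tub_base between 0.08 and 0.0885 m and x of lid_rib in the frame of tub_base between -0.006 and 0.006 m and y of lid_rib in the frame of tub_base between -0.006 and 0.006 m and angle between the z axis of lid_rib and the z axis of tub_base, either way round below 0.035 rad and angle between the x axis of lid_rib and the x axis of tub_base, either way round below 0.1 rad), for 0.2 s.
3. the tray with the closed tub is fully home in the rack (all of step 2 and x of tub_base in the frame of tray_mid between 0.016 and 0.028 m and y of tub_base in the frame of tray_mid between -0.006 and 0.006 m and z of tub_base in the frame of tray_mid between 0.003 and 0.009 m and x of tray_mid in the frame of rack_home between -0.006 and 0.004 m and y of tray_mid in the frame of rack_home between -0.006 and 0.006 m and z of tray_mid in the frame of rack_home between -0.004 and 0.004 m and angle between the x axis of tray_mid and the x axis of rack_home, either way round below 0.05 rad), for 0.2 s.
At the end, for the whole second after the job is handed in: Every coupling is inside the tub; the large lid is seated on the rim (its rib centre within 3 mm of the snapped height, 6 mm sideways, tilted under 0.035 rad); the tub stands between the tray's ribs; the tray is within 6 mm of the back stop, flat and in line in the slot; everything is at rest (all of step 3 and linear speed of each of tray, tub, lid below 0.02 m/s); the robot touches nothing.
It fails at once if the small lid is moved more than 3 cm (distance of small_lid from where it was at the start of the episode above 0.03 m).
It fails at once if the carton is moved more than 3 cm (distance of carton from where it was at the start of the episode above 0.03 m).
It fails at once if the tape roll is moved more than 3 cm (distance of tape_roll from where it was at the start of the episode above 0.03 m).
Of part0, part1, part2, part3, part4 only 3 to 5 are there at a start; the rules pass over those that are not, and their reading is None.
At some moment in a run one of part0, part1, part2, part3, part4, lid may be knocked a few centimetres aside while the robot is not near it.
Once in a run the grip may slacken for a moment while it holds something.
It also fails if it takes over 210 s, if anything falls off the work surface, if the arm or the gripper's body presses on something with over 40 N, if the wrist force passes 120 N, or if a joint passes its speed limit or range.

## Working session

There is one attempt and no reset: what is moved stays moved. The work goes in short steps, Python scripts to look and compute and a shell command to move; the robot and the scene stay as the last step left them, time stands still between calls to the robot, and variables do not carry over. Pictures are saved under pics/ and viewed, and the job is handed in when it is done.

```bash
ls -la; mkdir -p pics; cat > h.py <<'E'
import numpy as np, cv2
from cell import manip
def snap(cam,name):
    p,d=manip.camera(cam); cv2.imwrite(f'pics/{name}.png',p[:,:,::-1]); np.save(f'pics/{name}.npy',d)
    c=manip.calibration(cam); np.save(f'pics/{name}_c.npy',c,allow_pickle=True)
    return p,d,c
def w(c,u,v,depth):
    x=(u-c['cx'])/c['fx']*depth; y=(v-c['cy'])/c['fy']*depth
    return (np.array(c['world_from_camera'])@np.array([x,-y,-depth,1]))[:3]
def ray(c,u,v,z):
    T=np.array(c['world_from_camera']); o=T[:3,3]; r=T[:3,:3]@np.array([(u-c['cx'])/c['fx'],-(v-c['cy'])/c['fy'],-1])
    return o+r*(z-o[2])/r[2]
def cloud(c,d):
    v,u=np.mgrid[:d.shape[0],:d.shape[1]]
    P=np.stack([(u-c['cx'])/c['fx']*d,-(v-c['cy'])/c['fy']*d,-d,np.ones_like(d)],-1)
    return (P@np.array(c['world_from_camera']).T)[...,:3]
def load(name):
    return cv2.imread(f'pics/{name}.png')[:,:,::-1],np.load(f'pics/{name}.npy'),np.load(f'pics/{name}_c.npy',allow_pickle=True).item()
E
python3 - <<'E'
from h import *
print(manip.read_state())
for c in('side','top','wrist'):
    p,d,k=snap(c,c+'0'); print(c,{a:(b if a!='world_from_camera' else np.round(b,3).tolist()) for a,b in k.items()},(d==0).mean())
    for l in ['part0_mid','tub_base','lid_rib','tray_tab','rack_home','small_lid','carton','tape_roll']:
        print(l,[(np.round(o['bbox']).tolist(),round(o['p'],2)) for o in manip.look_for(c,l)])
E
```

```text
total 12
drwxr-xr-x  3 agent agent 4096 Dec  7 15:37 .
drwxr-xr-x 23 root  root  4096 Dec  7 15:37 ..
drwxr-xr-x  2 agent agent 4096 Dec  7 15:37 pics
{'clock': 0.0, 'joints': array([-1.22559306e+00,  3.00454742e-01,  1.52160396e+00, -1.21382613e-05,
        1.32069924e+00, -6.65981852e-02]), 'qd': array([-0.00172252,  0.00078678,  0.00026778, -0.00050999, -0.00024602,
        0.00122231]), 'effort': array([-2.74365530e-04, -5.31813276e+01, -3.52740777e+01,  7.08101084e-02,
        2.43779970e-02, -1.03268655e-04]), 'eef_pos': array([ 220.04633121, -503.76571551,  204.8856256 ]), 'eef_rot': array([-3.14042916e+00, -6.58178899e-05,  4.11804424e-01]), 'wrist_force': array([-0.41975967, -0.45493431, -0.33419679]), 'moment': array([0.0451062 , 0.0251459 , 0.01236457]), 'finger_gap': 94.18924790598281}
side {'fx': 520.2498944218048, 'fy': 520.2498944218048, 'cx': 276.61264171864485, 'cy': 208.8044593954178, 'world_from_camera': [[-0.731, 0.355, -0.583, -378.226], [-0.683, -0.359, 0.637, 995.574], [0.017, 0.863, 0.505, 853.447], [0.0, 0.0, 0.0, 1.0]]} 0.024727891156462584
part0_mid [([329.
[... 869 characters left out ...]
.0, 140.0, 379.0, 200.0], 0.67)]
rack_home [([143.0, 130.0, 233.0, 220.0], 0.86)]
small_lid [([90.0, 211.0, 134.0, 268.0], 0.86), ([394.0, 184.0, 463.0, 281.0], 0.52)]
carton [([63.0, 130.0, 117.0, 193.0], 0.59)]
tape_roll [([393.0, 123.0, 437.0, 166.0], 0.91), ([158.0, 221.0, 177.0, 252.0], 0.55)]
wrist {'fx': 290.8042554290873, 'fy': 290.8042554290873, 'cx': 276.39749092980855, 'cy': 211.49373427709816, 'world_from_camera': [[0.399, 0.887, 0.231, 286.923], [-0.917, 0.386, 0.1, -475.701], [-0.0, -0.252, 0.968, 384.159], [0.0, 0.0, 0.0, 1.0]]} 0.003941326530612245
part0_mid []
tub_base []
lid_rib [([185.0, 1.0, 316.0, 75.0], 0.78)]
tray_tab []
rack_home []
small_lid []
carton []
tape_roll []
```

View pics/top0.png

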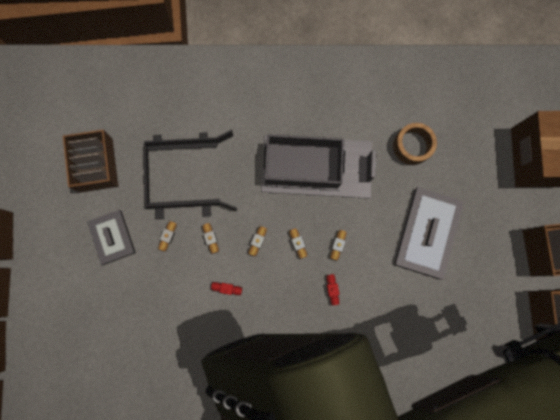

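View pics/side0.png

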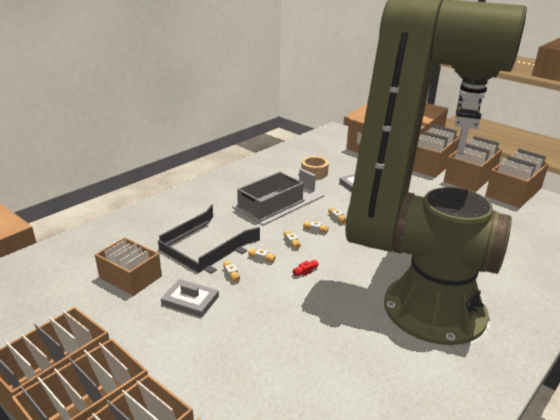

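View pics/wrist0.png

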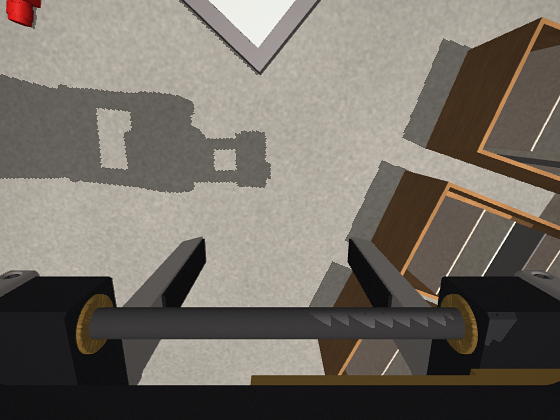

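```bash
python3 - <<'E'
from h import *
p,d,c=load('top0')
im=p[110:320,60:480,::-1]; cv2.imwrite('pics/top0z.png',cv2.resize(im,None,fx=1.9,fy=1.9,interpolation=cv2.INTER_CUBIC))
p,d,c=load('side0')
im=p[140:330,90:370,::-1]; cv2.imwrite('pics/side0z.png',cv2.resize(im,None,fx=2.8,fy=2.8,interpolation=cv2.INTER_CUBIC))
E
```

```text
(no output)
```

View pics/top0z.png

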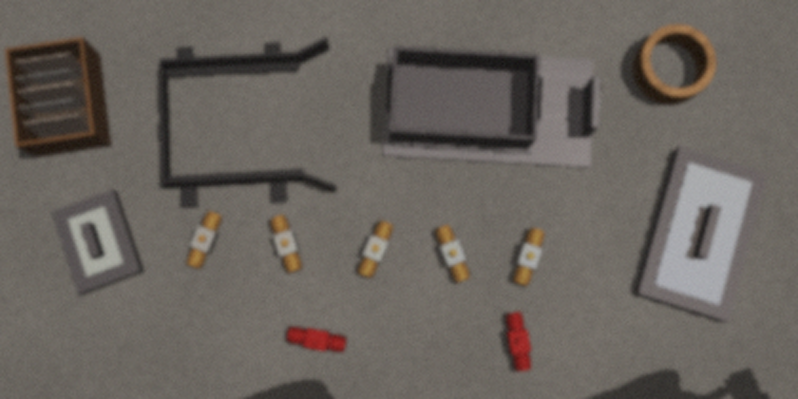

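View pics/side0z.png

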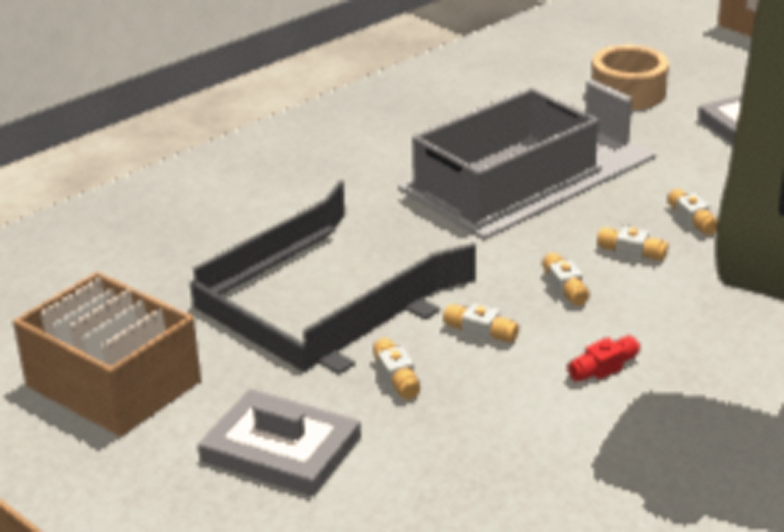

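Top picture: five brass/white couplings in a row at about (166,236), (210,238), (258,240), (298,243) and (339,245). There are two red look-alikes at (226,288) and (333,289). The tub on its tray is at (303,160), the tab at (371,165), the rack at (185,175) and the large lid at (428,232). The side view agrees.

```bash
cat > seg.py <<'E'
from h import *
def couplings(name,zlo=-20,zhi=60):
    p,d,c=load(name); hsv=cv2.cvtColor(np.ascontiguousarray(p),cv2.COLOR_RGB2HSV)
    X=cloud(c,d)
    br=((hsv[...,0]>10)&(hsv[...,0]<28)&(hsv[...,1]>110)&(hsv[...,2]>70)).astype(np.uint8)
    br[(X[...,2]<zlo)|(X[...,2]>zhi)|(d==0)]=0
    m=cv2.morphologyEx(br,cv2.MORPH_CLOSE,np.ones((11,11)))
    n,l,s,ce=cv2.connectedComponentsWithStats(m)
    out=[]
    for i in range(1,n):
        if s[i,4]<100: continue
        q=(l==i); P=X[q&(d>0)]
        rect=cv2.minAreaRect(np.argwhere(q)[:,::-1].astype(np.float32))
        (u,v),_,_=rect; pt=ray(c,u,v,13)
        b=P[P[:,2]>6][:,:2]
        if len(b)<5: continue
        e,ev=np.linalg.eigh(np.cov(b.T)); a=np.degrees(np.arctan2(ev[1,1],ev[0,1]))%180
        out.append((np.round([u,v]),np.round(pt[:2],1),np.round(b.mean(0),1),round(a,1),np.round(np.percentile(P[:,2],[50,95]),1),s[i,4]))
    return out
E
python3 - <<'E'
from seg import *
for n in('top0','side0'):
    print(n)
    for o in couplings(n): print(*o)
    p,d,c=load(n);X=cloud(c,d)
# bench plane residual
    g=X[(X[...,0]>300)&(X[...,0]<600)&(abs(X[...,1])<400)]; print(np.percentile(g[:,2],[5,20,50]))
E
```

```text
top0
[416. 142.] [ 697.4 -379.8] [ 688.8 -368.8] 118.7 [46.9 50.8] 514
[210. 238.] [451.3 150.8] [449.3 149.4] 18.6 [22.1 28. ] 159
[257. 241.] [443.7  32.7] [442.4  32.9] 157.3 [22.2 27.2] 153
[298. 243.] [437.7 -69.2] [437.  -68.9] 20.8 [22.2 27.5] 147
[338. 245.] [ 432.7 -170.1] [ 430.9 -168.5] 160.9 [22.2 28.5] 165
[-4.52045397 -2.39789804  0.07083538]
side0
[353. 144.] [ 732.7 -673.2] [ 709.3 -634.4] 173.6 [30.1 57.1] 131
[477. 172.] [ 248.3 -779.6] [ 211.  -671.1] 4.0 [33.3 59.1] 2031
[316. 165.] [ 709.3 -406.2] [ 679.2 -366.7] 138.2 [36.4 49.5] 313
[316. 226.] [438.2 -72.3] [431.5 -60.7] 21.7 [20.5 28.6] 144
[262. 254.] [451.4 148.4] [443.6 157.7] 21.1 [21.6 27.8] 163
[128. 274.] [636.2 456.1] [604.1 469.7] 41.4 [34.7 61.9] 1157
[232. 271.] [455.1 258. ] [442.9 267.6] 158.6 [22.8 29.4] 120
[ 55. 380.] [441.7 755.7] [394.8 785.1] 8.5 [ 47.8 118. ] 3867
[-1.8759294  -0.19854905  1.90438796]
```

```bash
python3 - <<'E'
from h import *
p,d,c=load('top0');X=cloud(c,d)
def rep(nm,box,zl,zh):
    u0,v0,u1,v1=box; Y=X[v0:v1,u0:u1].reshape(-1,3); Y=Y[(Y[:,2]>zl)&(Y[:,2]<zh)]
    r=cv2.minAreaRect(Y[:,:2].astype(np.float32)); print(nm,len(Y),np.round(r[0],1),np.round(r[1],1),round(r[2],1),'z',np.round(np.percentile(Y[:,2],[10,50,90]),1))
rep('tubrim',(255,130,350,195),66,90)
rep('tray',(255,130,385,205),3,12)
rep('tab',(360,140,385,190),40,75)
rep('lid',(385,180,470,285),12,30)
rep('rib',(385,180,470,285),35,60)
rep('rack',(135,120,240,225),30,60)
rep('rackall',(135,120,240,225),20,60)
rep('part?',(155,218,180,255),8,40)
E
```

```text
tubrim 681 [638.8 -83.5] [197.7 114.6] 86.3 z [70.1 74.5 77.5]
tray 4058 [ 636.1 -130.3] [336.  196.8] 89.9 z [ 4.   7.4 10.8]
tab 177 [ 628.3 -254. ] [10.6 70.9] 86.9 z [48.9 65.5 69.2]
lid 3843 [ 461.8 -402.4] [125.9 207.2] 72.1 z [16.8 19.9 23.1]
rib 169 [ 461.2 -401.4] [14.2 70.1] 71.0 z [39.8 44.3 47.5]
rack 644 [615.4 202.9] [201.7 227. ] 3.3 z [31.8 42.  46.6]
rackall 956 [599.7 202.9] [233.1 228.7] 3.3 z [23.9 36.8 45.8]
part? 306 [462.4 258.4] [84.9 51.8] 8.7 z [17.1 22.8 27.2]
```

```bash
python3 -m inch '{"grip":[0,0,0,0,0,0,0,0,0,0],"travel":[[5,10,2],[10,20,4],[15,30,5],[18,40,6],[18,45,6],[18,50,6],[18,50,6],[18,50,6],[18,50,6],[18,50,6]],"turn":[[0,0,-6],[0,0,-12],[0,0,-18],[0,0,-23.6],[0,0,-23.6],[0,0,-23.6],[0,0,-23.6],[0,0,-23.6],[0,0,-23.6],[0,0,-23.6]]}' 20
python3 - <<'E'
from h import *
snap('wrist','w1')
from seg import couplings
for o in couplings('w1'): print(*o)
p,d,c=load('w1');X=cloud(c,d);print(np.round(c['world_from_camera'],2).tolist())
E
```

```text
clock: 2.6
eef_pos: [400.4, -2.2, 265.7]
eef_rot: [-3.142, -0.0, 0.004]
wrist_force: [-0.3, -0.6, -0.8]
finger_gap: 46.7
[ 96. 147.] [457.3 256.6] [458.4 252.3] 158.7 [21.8 28.5] 727
[171. 151.] [452.  148.8] [452.5 146.6] 18.9 [22.2 28.5] 633
[253. 157.] [442.9  30.5] [443.8  29.6] 157.1 [22.3 28.8] 618
[322. 162.] [436.  -70.9] [437.1 -69.7] 20.7 [22.6 28.7] 629
[391. 165.] [ 432.1 -172.2] [ 432.8 -169.6] 160.7 [22.3 28.8] 638
[[0.0, 0.97, 0.25, 473.0], [-1.0, 0.0, 0.0, -3.93], [0.0, -0.25, 0.97, 444.19], [0.0, 0.0, 0.0, 1.0]]
```

View pics/w1.png

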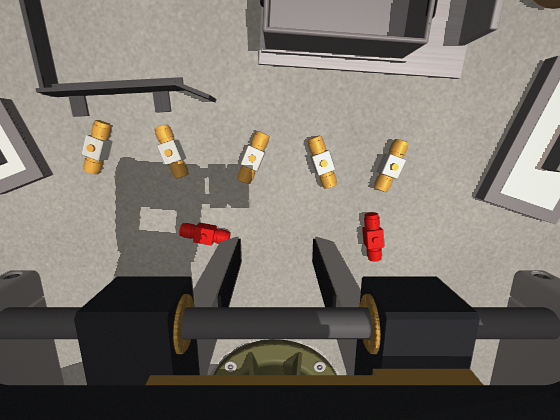

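Wrist picture: five couplings at (96,147), (171,151), (253,157), (322,162) and (391,165). Three views agree on position to within a few mm. I'll pick the nearest one first, at (443,30).

```bash
python3 -m inch '{"grip":[0,0,0,0,0,0,0,-1,-1,-1],"travel":[[2,1.6,-5],[4.3,3.2,-11],[4.3,3.2,-17],[4.3,3.2,-22],[4.3,3.2,-26.1],[4.3,3.2,-26.1],[4.3,3.2,-26.1],[4.3,3.2,-26.1],[4.3,3.2,-26.1],[4.3,3.2,-26.1]],"turn":[[0,0,-10],[0,0,-20],[0,0,-23],[0,0,-23],[0,0,-23],[0,0,-23],[0,0,-23],[0,0,-23],[0,0,-23],[0,0,-23]]}' 25
python3 -m inch '{"grip":[-1,-1,-1],"travel":[[0,0,0],[0,0,2],[0,0,4]],"turn":[[0,0,0],[0,0,0],[0,0,0]]}' 25
```

```text
clock: 3.9
eef_pos: [443.4, 28.6, 4.8]
eef_rot: [-3.142, -0.001, -0.399]
wrist_force: [-0.6, -1.0, 4.4]
finger_gap: 25.6
clock: 4.28
eef_pos: [443.1, 28.6, 45.2]
eef_rot: [3.141, 0.0, -0.399]
wrist_force: [-0.4, 0.0, -1.3]
finger_gap: 26.0
```

```bash
python3 -m inch '{"grip":[-1,-1,-1,-1,-1],"travel":[[0,0,6],[3,-4,11],[7,-8,13],[7,-11,13],[7,-11,13]],"turn":[[0,0,7],[0,0,14],[0,0,19.4],[0,0,19.4],[0,0,19.4]]}' 25
cat > tub.py <<'E'
from h import *
import sys
def rim(name,ref=(638,-83),r=130,zl=66,zh=88):
    p,d,c=load(name); X=cloud(c,d)
    Y=X[(d>0)&(abs(X[...,0]-ref[0])<75)&(abs(X[...,1]-ref[1])<r)&(X[...,2]>zl)&(X[...,2]<zh)]
    R=cv2.minAreaRect(Y[:,:2].astype(np.float32)); print('rim',len(Y),np.round(R[0],1),np.round(R[1],1),round(R[2],1),'z',np.round(np.percentile(Y[:,2],[10,50,90]),1), 'xr',np.round([Y[:,0].min(),Y[:,0].max(),Y[:,1].min(),Y[:,1].max()],1))
E
python3 - <<'E'
from tub import *
snap('wrist','w2'); rim('w2')
E
```

```text
clock: 4.9
eef_pos: [513.0, -83.0, 174.9]
eef_rot: [3.141, 0.001, -0.063]
wrist_force: [-0.2, 0.5, -0.9]
finger_gap: 25.8
rim 6106 [638.8 -82.5] [198.7 113.6] 86.4 z [71.  74.3 75.7] xr [ 576.3  701.  -182.6   17.6]
```

View pics/w2.png

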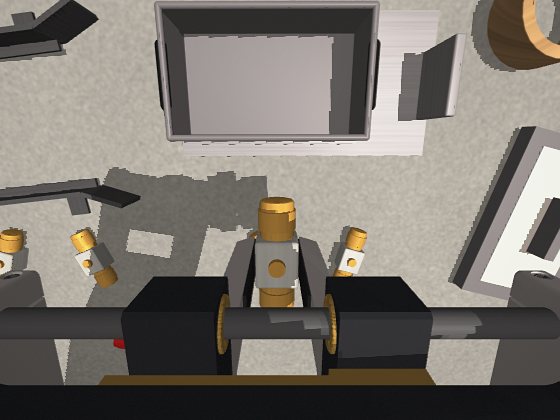

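The wrist picture shows the tub mouth at (270,70) with the coupling held at (277,250). The rim fit is (639,-83) at 86.4°, which matches the top view.

```bash
python3 -m inch '{"grip":[-1,-1,-1,-1,-1,-1,-1,-0.3,-0.3,-0.3],"travel":[[6,3,-2],[12,5.7,-4],[12.9,5.7,-6],[12.9,5.7,-11],[12.9,5.7,-15.8],[12.9,5.7,-15.8],[12.9,5.7,-15.8],[12.9,5.7,-15.8],[12.9,5.7,-15.8],[12.9,5.7,-15.8]],"turn":[[0,0,0],[0,0,0],[0,0,0],[0,0,0],[0,0,0],[0,0,0],[0,0,0],[0,0,0],[0,0,0],[0,0,0]]}' 25
```

```text
clock: 6.2
eef_pos: [641.9, -24.8, 17.1]
eef_rot: [-3.142, 0.0, -0.062]
wrist_force: [0.4, 0.5, 0.2]
finger_gap: 32.8
```

```bash
python3 -m inch '{"grip":[-0.3,-0.3,0,0,0,0,0,0,0],"travel":[[0,0,5],[0,0,11],[-5,-1,14],[-10,-2,14],[-15,-3,14],[-20.5,-4.5,14],[-20.5,-4.5,14],[-20.5,-4.5,14],[-20.5,-4.5,14]],"turn":[[0,0,0],[0,0,0],[0,0,8],[0,0,16],[0,0,24.3],[0,0,24.3],[0,0,24.3],[0,0,24.3],[0,0,24.3]]}' 25
python3 - <<'E'
from seg import *
snap('wrist','w3')
for o in couplings('w3'): print(*o)
E
```

```text
clock: 7.32
eef_pos: [437.7, -69.7, 157.1]
eef_rot: [3.142, 0.0, 0.362]
wrist_force: [-0.6, 0.2, -0.2]
finger_gap: 47.2
[296.  12.] [621.8 -21.2] [615.4 -23. ] 118.3 [31.7 34.2] 607
[ 6. 55.] [483.1 237.6] [482.7 238.5] 179.9 [13.5 18.7] 267
[ 85. 117.] [451.9 151.8] [453.7 147.2] 19.1 [21.7 28.9] 1287
[275. 202.] [436.5 -69.1] [439.1 -68.4] 21.1 [22.3 28.8] 970
[357. 233.] [ 436.4 -171.9] [ 442.5 -171.3] 163.6 [22.4 29.3] 690
```

View pics/w3.png

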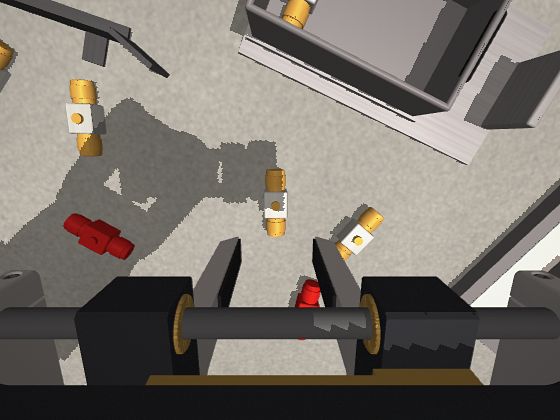

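The wrist picture shows the first coupling in the tub at (296,12) and the target straight below at (275,202), not moved.

```bash
python3 -m inch '{"grip":[0,0,0,0,-1,-1,-1,-1,-1,-1],"travel":[[-0.1,0,-6],[-0.1,0,-11],[-0.1,0,-15.2],[-0.1,0,-15.2],[-0.1,0,-15.2],[-0.1,0,-15.2],[-0.1,0,-15.2],[-0.1,0,-11],[-0.1,0,-5],[-0.1,0,-1]],"turn":[[0,0,0],[0,0,0],[0,0,0],[0,0,0],[0,0,0],[0,0,0],[0,0,0],[0,0,0],[0,0,0],[0,0,0]]}' 25

```

```text
clock: 8.62
eef_pos: [436.8, -69.7, 149.7]
eef_rot: [3.14, -0.001, 0.363]
wrist_force: [0.4, -0.6, -0.8]
finger_gap: 26.0
```

```bash
python3 -m inch '{"grip":[-1,-1,-1,-1,-1,-1,-1,-1,-0.3,-0.3],"travel":[[5,-2,0],[10,-4,0],[15,-6,-1],[19.8,-7,-3],[19.8,-7,-8],[19.8,-7,-13.3],[19.8,-7,-13.3],[19.8,-7,-13.3],[19.8,-7,-13.3],[19.8,-7,-13.3]],"turn":[[0,0,-8],[0,0,-16],[0,0,-24.4],[0,0,-24.4],[0,0,-24.4],[0,0,-24.4],[0,0,-24.4],[0,0,-24.4],[0,0,-24.4],[0,0,-24.4]]}' 25

```

```text
clock: 9.88
eef_pos: [635.1, -139.7, 17.5]
eef_rot: [3.14, -0.002, -0.063]
wrist_force: [-0.2, 0.3, -0.1]
finger_gap: 33.0
```

```bash
python3 -m inch '{"grip":[-0.3,-0.3,0,0,0,0,0,0,0],"travel":[[0,0,5],[0,0,11],[-5,-1,14],[-10,-2,14],[-15,-3,14],[-20.3,-3.1,14],[-20.3,-3.1,14],[-20.3,-3.1,14],[-20.3,-3.1,14]],"turn":[[0,0,0],[0,0,0],[0,0,-8],[0,0,-15.7],[0,0,-15.7],[0,0,-15.7],[0,0,-15.7],[0,0,-15.7],[0,0,-15.7]]}' 25
python3 - <<'E'
from seg import *
snap('wrist','w4')
for o in couplings('w4'): print(*o)
E
```

```text
clock: 11.0
eef_pos: [433.0, -170.7, 157.6]
eef_rot: [3.14, -0.003, -0.337]
wrist_force: [0.3, 0.5, -1.4]
finger_gap: 47.1
[168.  10.] [ 648.9 -135.7] [ 636.3 -140.6] 170.2 [38.8 40.1] 132
[53. 33.] [668.3 -20.2] [662.6 -29.2] 169.7 [31.7 39.3] 854
[183.  45.] [ 615.9 -137. ] [ 609.3 -140.2] 169.2 [31.4 34. ] 631
[73. 81.] [622.2 -17. ] [615.3 -25.9] 169.2 [31.  33.7] 602
[275. 203.] [ 431.9 -170.2] [ 434.3 -171.3] 160.9 [22.3 28.9] 967
[ 10. 258.] [473.9 152.1] [476.4 150.2] 179.2 [17.5 23. ] 303
[ 47. 288.] [424.6 129.6] [426.5 122.8] 103.2 [13.5 20. ] 126
```

View pics/w4.png

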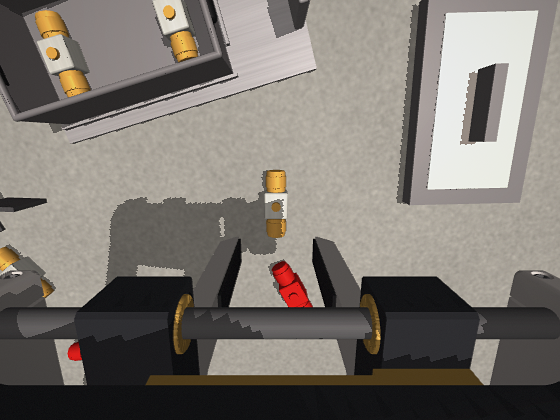

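The picture shows two couplings lying in the tub at (55,55) and (180,30). The third is centred below at (275,203), with the red one clear of the fingers at (293,285).

```bash
python3 -m inch '{"grip":[0,0,0,0,-1,-1,-1,-1,-1,-1],"travel":[[-0.1,0,-6],[-0.1,0,-11],[-0.1,0,-15.2],[-0.1,0,-15.2],[-0.1,0,-15.2],[-0.1,0,-15.2],[-0.1,0,-15.2],[-0.1,0,-11],[-0.1,0,-5],[-0.1,0,-1]],"turn":[[0,0,0],[0,0,0],[0,0,0],[0,0,0],[0,0,0],[0,0,0],[0,0,0],[0,0,0],[0,0,0],[0,0,0]]}' 25

```

```text
clock: 12.3
eef_pos: [432.2, -170.8, 150.2]
eef_rot: [3.14, -0.005, -0.337]
wrist_force: [0.6, -0.2, -1.2]
finger_gap: 25.8
```

```bash
python3 -m inch '{"grip":[-1,-1,-1,-1,-1,-1,-1,-1,-0.3,-0.3],"travel":[[5,2,0],[10,4,0],[15,6.5,-1],[20.7,8.8,-3],[20.7,8.8,-8],[20.7,8.8,-13.3],[20.7,8.8,-13.3],[20.7,8.8,-13.3],[20.7,8.8,-13.3],[20.7,8.8,-13.3]],"turn":[[0,0,8],[0,0,15.7],[0,0,15.7],[0,0,15.7],[0,0,15.7],[0,0,15.7],[0,0,15.7],[0,0,15.7],[0,0,15.7],[0,0,15.7]]}' 25

```

```text
clock: 13.55
eef_pos: [639.5, -82.9, 18.2]
eef_rot: [3.14, -0.006, -0.063]
wrist_force: [0.1, -0.2, 0.2]
finger_gap: 33.2
```

```bash
python3 -m inch '{"grip":[-0.3,-0.3,0,0,0,0,0,0,0,0],"travel":[[0,0,5],[0,0,11],[-4,5,14],[-8,10,14],[-12,15,14],[-16,20,14],[-18.8,23.2,14],[-18.8,23.2,14],[-18.8,23.2,14],[-18.8,23.2,14]],"turn":[[0,0,0],[0,0,0],[0,0,8],[0,0,15.7],[0,0,22.6],[0,0,22.6],[0,0,22.6],[0,0,22.6],[0,0,22.6],[0,0,22.6]]}' 25
python3 - <<'E'
from seg import *
snap('wrist','w5')
for o in couplings('w5'): print(*o)
E
```

```text
clock: 14.8
eef_pos: [452.1, 148.3, 158.2]
eef_rot: [3.14, -0.006, 0.33]
wrist_force: [0.0, 0.3, 0.6]
finger_gap: 47.3
[517.  66.] [666.8 -39.8] [659.  -25.9] 173.0 [33.3 39.8] 471
[554.  78.] [669.1 -80.9] [663.4 -75.5] 3.0 [23.  28.1] 135
[492. 109.] [621.5 -35.9] [615.2 -23.1] 176.7 [32.6 34.5] 258
[539. 128.] [620.8 -92.6] [613.8 -79.3] 1.0 [30.8 34.2] 647
[195. 151.] [478.  249.9] [480.9 247.4] 158.4 [21.7 24.9] 521
[173. 180.] [439.1 265.1] [437.7 264.4] 160.3 [22.9 29.6] 528
[274. 203.] [450.7 150.3] [453.1 151. ] 19.0 [22.3 29.2] 913
```

View pics/w5.png

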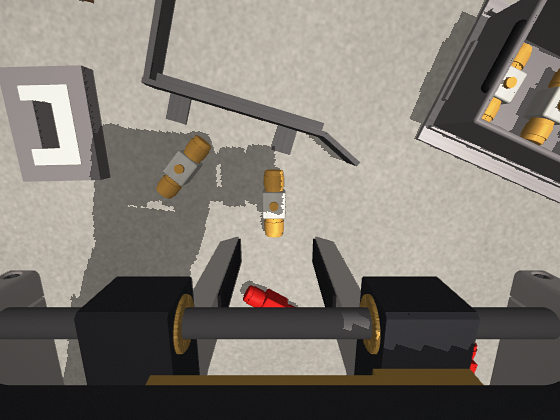

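The target is at (274,203). The rack foot at (285,138) and the red coupling at (268,298) are both clear of the fingers' width.

```bash
python3 -m inch '{"grip":[0,0,0,0,-1,-1,-1,-1,-1,-1],"travel":[[-0.1,0.2,-6],[-0.1,0.2,-11],[-0.1,0.2,-15.3],[-0.1,0.2,-15.3],[-0.1,0.2,-15.3],[-0.1,0.2,-15.3],[-0.1,0.2,-15.3],[-0.1,0.2,-11],[-0.1,0.2,-5],[-0.1,0.2,-1]],"turn":[[0,0,0],[0,0,0],[0,0,0],[0,0,0],[0,0,0],[0,0,0],[0,0,0],[0,0,0],[0,0,0],[0,0,0]]}' 25

```

```text
clock: 16.1
eef_pos: [451.3, 150.4, 150.9]
eef_rot: [3.139, -0.008, 0.33]
wrist_force: [0.4, 0.2, -1.6]
finger_gap: 25.8
```

```bash
python3 -m inch '{"grip":[-1,-1,-1,-1,-1,-1,-1],"travel":[[1,-5,0],[2,-10,2],[4,-15,2],[6,-20.5,2],[6,-20.5,2],[6,-20.5,2],[6,-20.5,2]],"turn":[[0,0,-8],[0,0,-15],[0,0,-22.5],[0,0,-22.5],[0,0,-22.5],[0,0,-22.5],[0,0,-22.5]]}' 25
python3 - <<'E'
from seg import *
snap('wrist','w6')
for o in couplings('w6'): print(*o)
E
```

```text
clock: 16.98
eef_pos: [511.1, -53.6, 171.0]
eef_rot: [3.14, -0.008, -0.061]
wrist_force: [-1.4, -0.2, -0.6]
finger_gap: 25.6
[538.  32.] [ 672.1 -336.8] [ 670.3 -329.4] 28.0 [23.3 45.3] 2504
[298.  59.] [662.4 -86.4] [661.8 -85.2] 178.6 [32.6 39.8] 659
[352.  60.] [ 657.9 -143.7] [ 657.7 -140.2] 179.7 [32.3 39.4] 670
[239.  62.] [662.8 -24.4] [662.5 -26.7] 172.4 [32.5 39.7] 664
[298. 106.] [615.4 -84.9] [614.  -83.4] 4.1 [31.8 34.3] 488
[350. 107.] [ 610.9 -141.3] [ 609.7 -136.8] 2.9 [31.7 34.2] 503
[240. 108.] [616.8 -20.7] [615. -23.] 174.9 [31.6 34. ] 481
[ 28. 248.] [470.4 254.2] [478.9 245.9] 155.7 [21.  29.5] 622
```

View pics/w6.png

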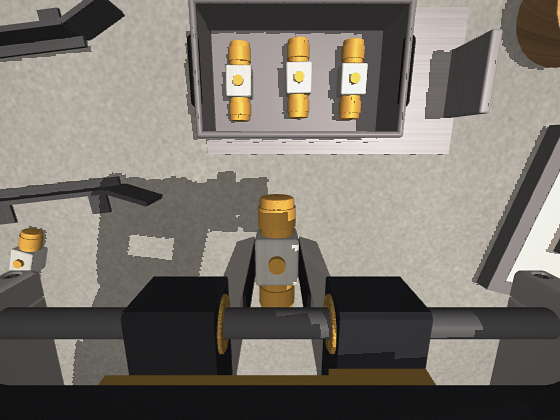

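The picture shows three couplings side by side at (239,85), (298,80) and (352,80), at y = -25, -84 and -139. I'll drop this one into the gap at y = -54.5 with the fingertips just above its neighbours.

```bash
python3 -m inch '{"grip":[-1,-1,-1,-1,-1,-1,-1,-0.35,-0.35,-0.35],"travel":[[6,0,0],[12,-0.1,-2],[12.8,-0.1,-7],[12.8,-0.1,-11],[12.8,-0.1,-12.9],[12.8,-0.1,-12.9],[12.8,-0.1,-12.9],[12.8,-0.1,-12.9],[12.8,-0.1,-12.9],[12.8,-0.1,-12.9]],"turn":[[0,0,0],[0,0,0],[0,0,0],[0,0,0],[0,0,0],[0,0,0],[0,0,0],[0,0,0],[0,0,0],[0,0,0]]}' 25

```

```text
clock: 18.27
eef_pos: [639.3, -54.6, 42.5]
eef_rot: [3.139, -0.009, -0.061]
wrist_force: [0.7, 0.4, -0.7]
finger_gap: 30.5
```

```bash
python3 -m inch '{"grip":[-0.35,-0.35,0,0,0,0,0,0,0,0],"travel":[[0,0,5],[0,0,10],[-3,5,11.5],[-6,10,11.5],[-9,15,11.5],[-12,20.5,11.5],[-15,26,11.5],[-18.1,30.9,11.5],[-18.1,30.9,11.5],[-18.1,30.9,11.5]],"turn":[[0,0,0],[0,0,0],[0,0,-8],[0,0,-15.7],[0,0,-17.8],[0,0,-17.8],[0,0,-17.8],[0,0,-17.8],[0,0,-17.8],[0,0,-17.8]]}' 25
python3 - <<'E'
from seg import *
snap('wrist','w7')
for o in couplings('w7'): print(*o)
E
```

```text
clock: 19.52
eef_pos: [458.5, 254.1, 157.7]
eef_rot: [3.14, -0.01, -0.371]
wrist_force: [0.4, 0.0, -0.3]
finger_gap: 47.0
[60. 74.] [666.  409.8] [653.4 398.3] 8.7 [34.7 57.9] 4371
[ 16. 174.] [594.5 509.3] [591.3 485.9] 9.2 [46.4 60.2] 356
[273. 206.] [457.1 257.4] [459.9 256.4] 158.5 [22.3 29. ] 934
```

View pics/w7.png

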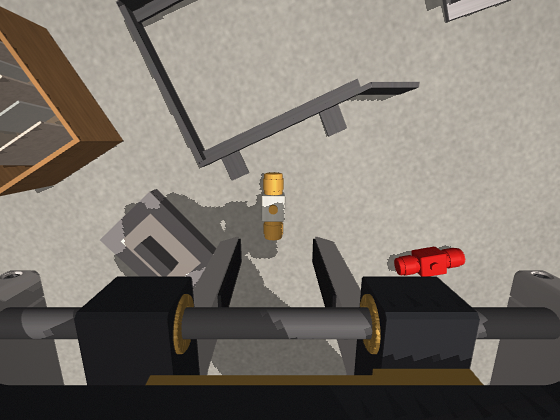

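The last coupling is at (273,206); the rack foot at (236,165) and the small lid at (160,245) are clear.

```bash
python3 -m inch '{"grip":[0,0,0,0,-1,-1,-1,-1,-1,-1],"travel":[[-0.1,0.2,-6],[-0.1,0.2,-11],[-0.1,0.2,-15.3],[-0.1,0.2,-15.3],[-0.1,0.2,-15.3],[-0.1,0.2,-15.3],[-0.1,0.2,-15.3],[-0.1,0.2,-11],[-0.1,0.2,-5],[-0.1,0.2,-1]],"turn":[[0,0,0],[0,0,0],[0,0,0],[0,0,0],[0,0,0],[0,0,0],[0,0,0],[0,0,0],[0,0,0],[0,0,0]]}' 25
python3 -m inch '{"grip":[-1,-1,-1,-1,-1,-1,-1,-1,-1,-1],"travel":[[1,-5,0],[2,-10,2],[3,-15,2],[4,-21,2],[5,-27,2],[5.3,-33,2],[5.3,-36.5,2],[5.3,-36.5,2],[5.3,-36.5,2],[5.3,-36.5,2]],"turn":[[0,0,8],[0,0,15],[0,0,17.6],[0,0,17.6],[0,0,17.6],[0,0,17.6],[0,0,17.6],[0,0,17.6],[0,0,17.6],[0,0,17.6]]}' 25
python3 - <<'E'
from seg import *
snap('wrist','w8')
for o in couplings('w8'): print(*o)
E
```

```text
clock: 20.82
eef_pos: [458.1, 255.8, 150.4]
eef_rot: [3.141, -0.011, -0.372]
wrist_force: [0.5, -0.5, -0.9]
finger_gap: 25.5
clock: 22.08
eef_pos: [511.1, -108.2, 170.5]
eef_rot: [3.141, -0.011, -0.064]
wrist_force: [-0.1, 0.4, -0.6]
finger_gap: 25.6
[512.  34.] [ 671.8 -365. ] [ 664.9 -346.5] 73.3 [31.5 48.1] 4419
[215.  65.] [662.3 -54. ] [663.  -57.9] 90.1 [32.  39.6] 2194
[299.  64.] [ 657.2 -142.6] [ 657.5 -141.2] 177.7 [32.4 39.6] 660
[234. 110.] [615.6 -69.3] [614.2 -71.3] 92.0 [31.4 34.2] 1068
[298. 110.] [ 611.  -139.4] [ 609.9 -138.1] 172.7 [31.7 34.3] 466
[188. 112.] [616.8 -19. ] [614.9 -24.1] 163.1 [31.5 34.2] 492
```

View pics/w8.png

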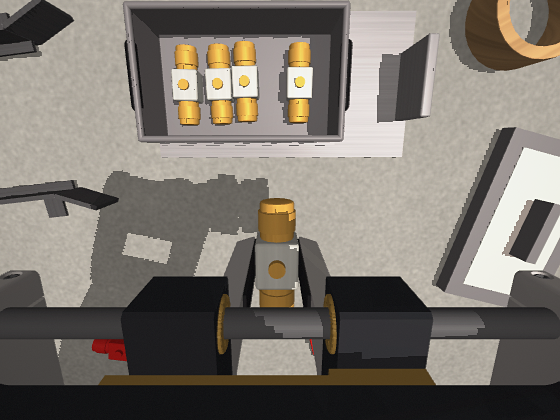

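The picture shows the four couplings flat in the tub. The gap is at (271,85), centred at y≈-112.

```bash
python3 -m inch '{"grip":[-1,-1,-1,-1,-1,-1,-1,-0.35,-0.35,-0.35],"travel":[[6,0,0],[12,-0.4,-2],[12.6,-0.4,-7],[12.6,-0.4,-11],[12.6,-0.4,-12.8],[12.6,-0.4,-12.8],[12.6,-0.4,-12.8],[12.6,-0.4,-12.8],[12.6,-0.4,-12.8],[12.6,-0.4,-12.8]],"turn":[[0,0,0],[0,0,0],[0,0,0],[0,0,0],[0,0,0],[0,0,0],[0,0,0],[0,0,0],[0,0,0],[0,0,0]]}' 25
python3 -m inch '{"grip":[-0.35,-0.35,-0.35,-0.35,-0.35,-0.35],"travel":[[0,0,5],[0,0,10],[-6,0,13],[-11,0,13],[-11,0,13],[-11,0,13]],"turn":[[0,0,0],[0,0,0],[0,0,0],[0,0,0],[0,0,0],[0,0,0]]}' 25
python3 - <<'E'
from seg import *
from tub import rim
snap('wrist','w9'); rim('w9')
p,d,c=load('w9');X=cloud(c,d)
m=(abs(X[...,0]-639)<50)&(abs(X[...,1]+82)<88); print(np.percentile(X[m][:,2],[50,90,95,98]))
snap('top','top9')
p,d,c=load('top9');X=cloud(c,d)
for n,zl,zh in (('lid',12,30),('rib',35,60)):
    Y=X[180:285,385:470].reshape(-1,3); Y=Y[(Y[:,2]>zl)&(Y[:,2]<zh)]; r=cv2.minAreaRect(Y[:,:2].astype(np.float32)); print(n,np.round(r[0],1),np.round(r[1],1),round(r[2],1))
E
```

```text
clock: 23.38
eef_pos: [637.3, -112.3, 42.9]
eef_rot: [3.141, -0.012, -0.064]
wrist_force: [-0.2, -0.4, 0.4]
finger_gap: 30.6
clock: 24.12
eef_pos: [528.0, -112.5, 173.6]
eef_rot: [3.141, -0.013, -0.064]
wrist_force: [0.3, -0.7, -0.0]
finger_gap: 30.5
rim 5688 [639.  -83.9] [198.5 113.8] 86.2 z [70.9 74.2 75.5] xr [ 577.3  701.9 -184.3   16.2]
[ 31.47428974  67.28474314 352.83401579 352.83401579]
lid [ 461.9 -402.2] [125.1 206.6] 72.2
rib [ 461.3 -401.9] [13.4 69.8] 71.4
```

View pics/w9.png

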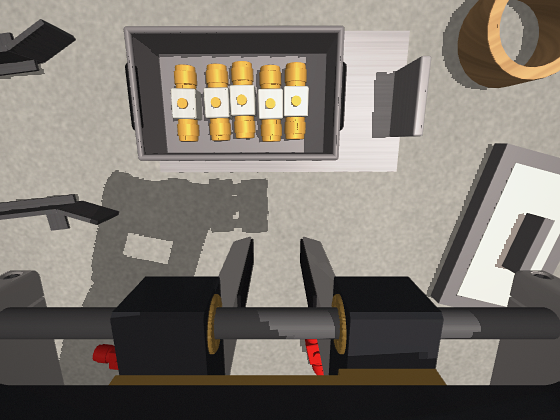

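View pics/top9.png

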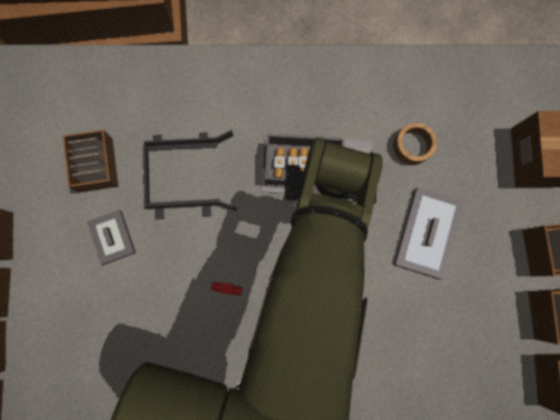

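The wrist picture shows all five couplings in the tub, at (185,103) to (296,100), flat and below the rim. The top view shows no others left on the bench, and the lid is unmoved at (428,232). Next I'll measure tub and lid from the same relative wrist-camera pose so that camera bias cancels.

```bash
cat > go.py <<'E'
import sys,numpy as np
from scipy.spatial.transform import Rotation as R
from cell import manip
x,y,z,yaw=map(float,sys.argv[1:5])
s=manip.read_state(); r=R.from_euler('xyz',s['eef_rot']); t=R.from_euler('xyz',[np.pi,0,np.radians(yaw)])
best=(t*r.inv()).as_rotvec(degrees=True)
print('travel cm',np.round((np.array([x,y,z])-s['eef_pos'])/10,2),'turn',np.round(best,2))
E
python3 go.py 632.4 -183 180 86.3
```

```text
travel cm [10.42 -7.07  0.71] turn [-0.48  0.6  89.94]
```

```bash
python3 -m inch '{"grip":[-0.35,-0.35,-0.35,-0.35,-0.35,-0.35,-0.35,-0.35,-0.35,-0.35],"travel":[[0,-1,2],[0,-2,4],[1,-3,4],[2,-4,4],[3,-5,4],[5,-6,3],[7,-7,2],[9,-7,1],[10.4,-7.1,0.7],[10.4,-7.1,0.7]],"turn":[[0,0,10],[-0.1,0.1,20],[-0.2,0.2,30],[-0.2,0.3,40],[-0.3,0.3,50],[-0.3,0.4,60],[-0.4,0.5,70],[-0.4,0.5,80],[-0.5,0.6,89.9],[-0.5,0.6,89.9]]}' 25
python3 -m inch '{"grip":[-0.35,-0.35],"travel":[[0,0,0],[0,0,0]],"turn":[[0,0,0],[0,0,0]]}'; python3 go.py 632.4 -183 180 86.3
```

```text
clock: 25.48
eef_pos: [633.0, -183.2, 178.5]
eef_rot: [-3.14, -0.0, 1.505]
wrist_force: [0.4, -0.5, 0.1]
finger_gap: 30.2
clock: 25.72
eef_pos: [632.8, -183.2, 178.6]
eef_rot: [-3.14, -0.0, 1.503]
wrist_force: [-0.5, 0.4, -0.3]
finger_gap: 30.4
travel cm [-0.04  0.02  0.14] turn [-0.02 -0.06  0.2 ]
```

```bash
cat > fit.py <<'E'
from h import *
def fit(name,ref,zl,zh,hx=140,hy=90,ang=86.3):
    p,d,c=load(name); X=cloud(c,d); X=X[d>0]
    a=np.radians(ang); e=np.array([np.cos(a),np.sin(a)]); n=np.array([-e[1],e[0]])
    q=X[:,:2]-np.array(ref); s=q@e; t=q@n
    k=(abs(s)<hx)&(abs(t)<hy)&(X[:,2]>zl)&(X[:,2]<zh); P=X[k]; s=s[k];t=t[k]
    r=cv2.minAreaRect(P[:,:2].astype(np.float32))
    # robust edges: extent per bin then line fit
    def edge(u,v,sign,lo,hi):
        bs=[];vs=[]
        for b in np.arange(lo,hi,4.):
            m=(u>=b)&(u<b+4)
            if m.sum()>3: bs.append(b+2); vs.append(np.percentile(sign*v[m],98)*sign)
        bs=np.array(bs);vs=np.array(vs); md=np.median(vs); g=abs(vs-md)<6
        f=np.polyfit(bs[g],vs[g],1); return f
    return P,s,t,r,edge
E
python3 - <<'E'
from fit import *
print(manip.read_state()['eef_pos'],manip.read_state()['eef_rot'])
snap('wrist','w10')
P,s,t,r,edge=fit('w10',(638.9,-83.2),66,84)
print(len(P),np.round(r[0],1),np.round(r[1],1),round(r[2],2))
print('y+',edge(s,t,1,-80,80),'y-',edge(s,t,-1,-80,80)); 
m=abs(t)>30
print('x+',edge(t[m],s[m],1,-55,55),'x-',edge(t[m],s[m],-1,-55,55))
E
```

```text
[ 632.79048016 -183.22921858  178.6203874 ] [-3.14047284e+00 -2.63976271e-04  1.50273388e+00]
3611 [638.7 -90.2] [184.5 114.2] 86.5
y+ [3.53247947e-03 5.60883771e+01] y- [ 2.43036775e-03 -5.64908461e+01]
x+ [-6.65536879e-04 -8.97808693e+01] x- [ 3.67507349e-03 -9.37409322e+01]
```

View pics/w10.png

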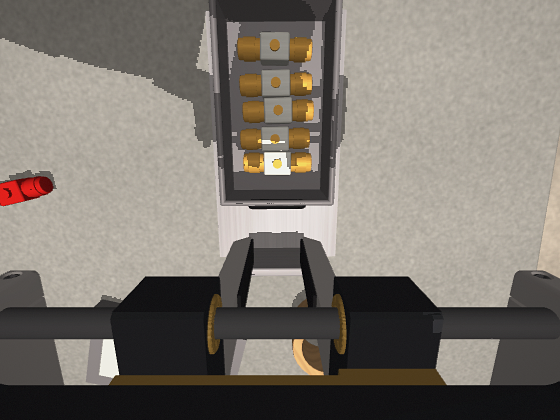

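The tub's far end is cut off at the picture's top edge (row 0). I'll move 35 mm ahead and look again.

```bash
python3 -m inch '{"grip":[-0.35,-0.35,-0.35,-0.35],"travel":[[0.2,3.5,1],[0.2,3.5,1],[0.2,3.5,1],[0.2,3.5,1]],"turn":[[0,0,0.2],[0,0,0.2],[0,0,0.2],[0,0,0.2]]}' 25
cat >> fit.py <<'E'
def tubfit(name,verbose=True,ang=86.3,ref=(638.9,-83.2),zl=66,zh=84):
    P,s,t,r,edge=fit(name,ref,zl,zh,ang=ang)
    f1,f2=edge(s,t,1,-80,80),edge(s,t,-1,-80,80); m=(abs(t)>30)&(s>50); m2=(abs(t)>30)&(s<-50)
    g1=edge(t[m],s[m],1,-55,55); g2=edge(t[m2],s[m2],-1,-55,55)
    print('rect',np.round(r[0],1),np.round(r[1],1),round(r[2],2))
    print('width',f1[1]-f2[1],'length',g1[1]-g2[1],'slopes',np.round([f1[0],f2[0],g1[0],g2[0]],4))
    a=np.radians(ang); e=np.array([np.cos(a),np.sin(a)]); n=np.array([-e[1],e[0]])
    ctr=np.array(ref)+e*(g1[1]+g2[1])/2+n*(f1[1]+f2[1])/2
    ang2=ang+np.degrees((f1[0]+f2[0])/2)
    print('centre',np.round(ctr,2),'ang',round(ang2,2),'z',np.round(np.percentile(P[:,2],[10,50,90]),1)); return ctr,ang2
E
python3 - <<'E'
from fit import *
s=manip.read_state(); print(s['eef_pos'],s['eef_rot'])
snap('wrist','w11'); c,a=tubfit('w11')
y=s['eef_rot'][2]; d=c-s['eef_pos'][:2]; print('in tool axes (x, left)',d@[np.cos(y),np.sin(y)],d@[-np.sin(y),np.cos(y)],'dang',a-np.degrees(y))
E
```

```text
clock: 26.28
eef_pos: [634.6, -148.9, 188.5]
eef_rot: [-3.14, -0.0, 1.506]
wrist_force: [0.7, -0.6, -0.5]
finger_gap: 30.3
[ 634.59396053 -148.93596143  188.50399829] [-3.14032419e+00 -2.01850608e-04  1.50575876e+00]
rect [639.  -83.5] [199.1 114.3] 86.35
width 112.52674805346416 length 187.87067172790296 slopes [ 0.0015  0.0017 -0.0102  0.0057]
centre [639.05 -83.71] ang 86.39 z [72.1 74.7 75.9]
in tool axes (x, left) 65.38133138559608 -0.20971230584030234 dang 0.11744556559071384
```

View pics/w11.png

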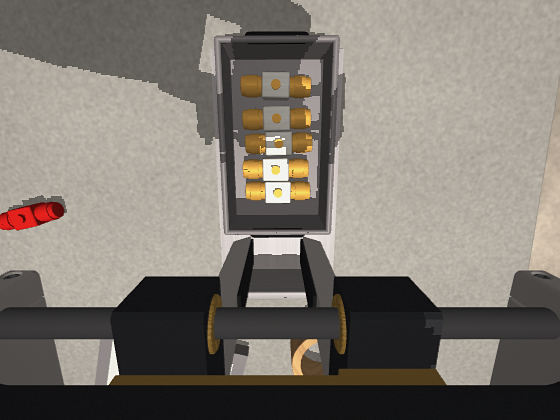

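The picture shows the whole rim, rows 37–234. Tub centre is (639.0,-83.6) at 86.4°. Next is the lid, from the same relative view.

```bash
python3 go.py 399.3 -382.1 132 -17.8; python3 -m inch '{"grip":[0,0,0,0,0,0,0,0,0,0],"travel":[[-3,-3,0],[-6,-6,0],[-9,-9,0],[-12,-12,-1],[-15,-14,-2],[-18,-17,-3],[-20,-19,-4],[-22,-21,-5],[-23.5,-23.3,-5.6],[-23.5,-23.3,-5.6]],"turn":[[0,0,-10.4],[0,0,-20.8],[0,0,-31],[0,0,-42],[0,0,-52],[0,0,-62],[0,0,-73],[0,0,-83],[0,0,-94],[0,0,-104.1]]}' 25; python3 go.py 399.3 -382.1 132 -17.8
```

```text
travel cm [-23.53 -23.32  -5.65] turn [-8.0000e-02 -4.0000e-02 -1.0408e+02]
clock: 27.58
eef_pos: [398.2, -383.4, 131.9]
eef_rot: [-3.14, 0.001, -0.32]
wrist_force: [0.1, 0.4, 0.1]
finger_gap: 47.1
travel cm [0.11 0.13 0.01] turn [-0.1  -0.01  0.54]
```

```bash
python3 -m inch '{"grip":[0,0],"travel":[[0.1,0.1,0],[0.1,0.1,0]],"turn":[[0,0,0.5],[0,0,0.5]]}' 25
python3 - <<'E'
from fit import *
s=manip.read_state(); print(s['eef_pos'],s['eef_rot'])
snap('wrist','w12')
P,sx,t,r,edge=fit('w12',(461.6,-402.1),12,30,ang=-17.8)
print(np.round(r[0],1),np.round(r[1],1),round(r[2],2),np.percentile(P[:,2],[10,50,90]))
c,a=tubfit('w12',ang=-17.8,ref=(461.6,-402.1),zl=12,zh=30)
P,sx,t,r2,edge=fit('w12',(461.6,-402.1),40,60,ang=-17.8)
print('rib',np.round(r2[0],1),np.round(r2[1],1),round(r2[2],2),np.percentile(P[:,2],[10,50,90]))
y=s['eef_rot'][2]
for c in (c,np.array(r[0]),np.array(r2[0])):
    d=c-s['eef_pos'][:2]; print('in tool axes (x, left)',d@[np.cos(y),np.sin(y)],d@[-np.sin(y),np.cos(y)],'dang',a-np.degrees(y))
E
```

```text
clock: 27.82
eef_pos: [399.1, -382.4, 131.8]
eef_rot: [-3.14, 0.001, -0.307]
wrist_force: [0.5, 0.7, -0.3]
finger_gap: 47.3
[ 399.10253086 -382.37479125  131.80158913] [-3.13996510e+00  7.82583595e-04 -3.07181955e-01]
[ 461.7 -402. ] [123.4 206.9] 72.06 [18.89622792 19.94268649 20.96709584]
rect [ 461.7 -402. ] [123.4 206.9] 72.06
width 118.0591328047424 length 200.11192691837886 slopes [-0.0031 -0.0045 -0.001   0.0024]
centre [ 463.52 -402.54] ang -18.02 z [18.9 19.9 21. ]
rib [ 461.9 -402.1] [11.8 69.7] 72.02 [43.65100192 44.57171203 45.43878064]
in tool axes (x, left) 67.4964281495856 0.2552130396740005 dang -0.4199183467057246
in tool axes (x, left) 65.56521022633497 0.24758756503322313 dang -0.4199183467057246
in tool axes (x, left) 65.82338205863117 0.18685311669730115 dang -0.4199183467057246
```

View pics/w12.png

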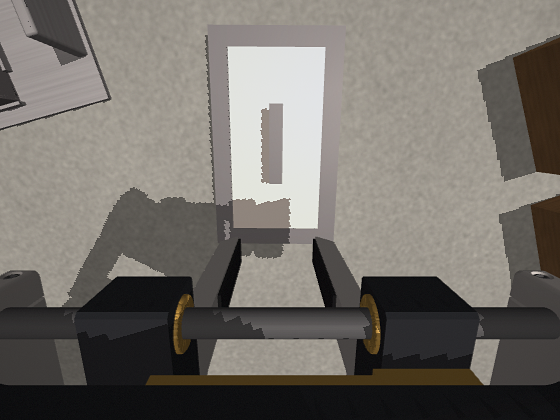

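Lid is at (461.8,-402.0), -18.0°, with its rib at (272,145) px and 44.6 mm high; the top view agrees. I'll grip the rib.

```bash
python3 go.py 461.8 -402 23 -18; python3 -m inch '{"grip":[0,0,0,0,0,0,0,0,0,0],"travel":[[4,-1,0],[6.3,-2,-2],[6.3,-2,-5],[6.3,-2,-8],[6.3,-2,-10.9],[6.3,-2,-10.9],[6.3,-2,-10.9],[6.3,-2,-10.9],[6.3,-2,-10.9],[6.3,-2,-10.9]],"turn":[[0,0,-0.4],[0,0,-0.4],[0,0,-0.4],[0,0,-0.4],[0,0,-0.4],[0,0,-0.4],[0,0,-0.4],[0,0,-0.4],[0,0,-0.4],[0,0,-0.4]]}' 40;  python3 go.py 461.8 -402 23 -18
```

```text
travel cm [  6.26  -1.97 -10.88] turn [-0.1  -0.01 -0.37]
clock: 29.12
eef_pos: [462.2, -402.3, 23.0]
eef_rot: [-3.14, 0.001, -0.314]
wrist_force: [-0.3, -0.4, -0.1]
finger_gap: 47.0
travel cm [-0.04  0.03  0.  ] turn [-0.09 -0.    0.02]
```

```bash
python3 -m inch '{"grip":[-1,-1,-1,-1,-1,-1,-1,-1,-1,-1],"travel":[[0,0,0],[0,0,0],[0,0,0],[0,0,0],[0,0,0],[0,0,1],[0,0,4],[0,0,8],[0,0,13],[0,0,13]],"turn":[[0,0,0],[0,0,0],[0,0,0],[0,0,0],[0,0,0],[0,0,0],[0,0,0],[0,0,0],[0,0,0],[0,0,0]]}' 60
python3 - <<'E'
from fit import *
s=manip.read_state(); print(s['eef_pos'],s['eef_rot'],s['wrist_force'],s['moment'])
snap('wrist','w13')
snap('side','s13')
E
```

```text
clock: 30.38
eef_pos: [463.4, -403.4, 157.8]
eef_rot: [3.14, -0.006, -0.314]
wrist_force: [0.6, -0.0, -1.6]
finger_gap: 11.3
[ 463.39398479 -403.42411558  157.77244754] [ 3.13983246 -0.00610862 -0.31446943] [ 0.56883577 -0.02272994 -1.64548659] [ 0.05667043  0.05598654 -0.01998183]
```

View pics/w13.png

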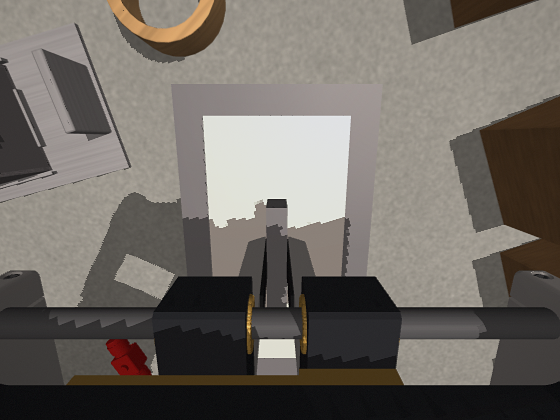

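View pics/s13.png

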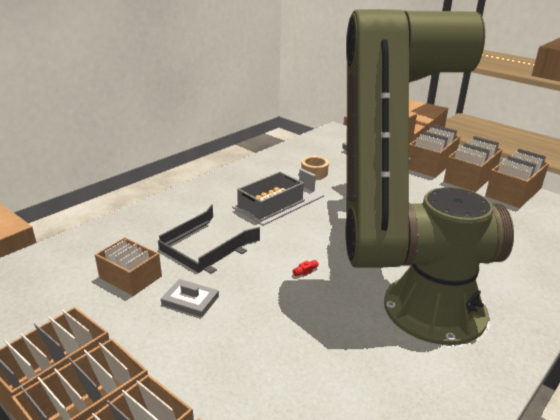

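The lid is held by its rib, visible at (277,205). Checking that it hangs level in the grip.

```bash
cat > lev.py <<'E'
from h import *
def lev(name,pos,yaw):
    p,d,c=load(name); X=cloud(c,d)[d>0]
    q=X[:,:2]-pos[:2]; s=q@[np.cos(yaw),np.sin(yaw)]; t=q@[-np.sin(yaw),np.cos(yaw)]
    k=(s>45)&(s<115)&(abs(t)<70)&(abs(X[:,2]-pos[2])<14)
    A=np.c_[s[k],t[k],np.ones(k.sum())]; f=np.linalg.lstsq(A,X[k][:,2]-pos[2],rcond=None)[0]
    print('tilt slope x,y',np.round(f,4),k.sum(),'front edge s',np.percentile(s[k],[99.5,99.9]),'t',np.percentile(t[k],[0.3,99.7]))
E
python3 - <<'E'
from lev import *
lev('w13',np.array([463.394,-403.424,157.77]),-0.3145)
E
python3 go.py 639 -83 150 86.4
```

```text
tilt slope x,y [-9.3000e-03 -1.2000e-03 -5.1086e+00] 19665 front edge s [101.37182588 101.5101194 ] t [-61.46132312  60.88479842]
travel cm [17.69 31.92 -0.31] turn [-6.0000e-02 -7.0000e-02  1.0442e+02]
```

```bash
python3 - <<'E'
from lev import *
for i in (0,1):
    s=manip.read_state(); snap('wrist',f'w14{i}'); print(s['eef_pos'],s['eef_rot'],s['qd'].max())
    lev(f'w14{i}',s['eef_pos'],s['eef_rot'][2])
E
```

```text
[ 462.10351887 -402.20107248  153.08490004] [-3.14021611e+00  3.01299813e-04 -3.14506975e-01] 0.02969008842882805
tilt slope x,y [-1.3900e-02  1.1000e-03 -3.2048e+00] 19859 front edge s [101.98958664 102.10577099] t [-61.77055973  60.50273149]
[ 461.86584366 -401.946917    152.11206294] [-3.13943839e+00  1.81899618e-03 -3.14448227e-01] 0.017515523963583145
tilt slope x,y [-1.4700e-02  1.3000e-03 -2.6371e+00] 19917 front edge s [102.19226154 102.33752007] t [-61.84795835  60.42894685]
```

```bash
python3 go.py 638.8 -82.8 130 86.4; python3 -m inch '{"grip":[-1,-1,-1,-1,-1,-1,-1,-1,-1,-1],"travel":[[1,3,1],[3,6,1],[5,9,1],[7,12,1],[9,15,1],[11,18,1],[13,21,1],[14,24,1],[15,26,0],[15,26,0]],"turn":[[0,0,9],[0,0,18],[0,0,27],[0,0,36],[0,0,45],[0,0,54],[0,0,63],[0,0,72],[0,0,80],[0,0,80]]}' 60;python3 go.py 638.8 -82.8 130 86.4
```

```text
travel cm [17.7  31.91 -2.17] turn [-4.0000e-02 -2.3000e-01  1.0442e+02]
clock: 31.82
eef_pos: [611.4, -140.5, 149.6]
eef_rot: [-3.136, 0.003, 1.084]
wrist_force: [-0.7, -0.3, -0.9]
finger_gap: 11.4
travel cm [ 2.74  5.77 -1.96] turn [ 0.08 -0.38 24.31]
```

```bash
python3 -m inch '{"grip":[-1,-1,-1,-1,-1,-1],"travel":[[1,2,0],[2,4,0],[2.7,5.8,-1],[2.7,5.8,-2],[2.7,5.8,-2],[2.7,5.8,-2]],"turn":[[0,0,8],[0,-0.2,16],[0.1,-0.4,24.3],[0.1,-0.4,24.3],[0.1,-0.4,24.3],[0.1,-0.4,24.3]]}' 60;python3 go.py 638.8 -82.8 100 86.4
python3 - <<'E'
from lev import *
s=manip.read_state(); snap('wrist','w15'); print(s['eef_pos'],s['eef_rot'],s['finger_gap'])
lev('w15',s['eef_pos'],s['eef_rot'][2]); snap('side','s15')
E
```

```text
clock: 32.58
eef_pos: [638.2, -83.5, 129.8]
eef_rot: [3.141, -0.0, 1.504]
wrist_force: [-0.2, -0.3, -0.9]
finger_gap: 11.6
travel cm [ 0.06  0.07 -2.98] turn [-0.01  0.02  0.21]
[638.2339225  -83.51788669 129.83888608] [ 3.14124950e+00 -2.45827102e-04  1.50433698e+00] 11.617345260801374
tilt slope x,y [-0.0106 -0.     -2.1233] 19668 front edge s [101.31554214 101.46382778] t [-61.38471543  60.8904614 ]
```

View pics/w15.png

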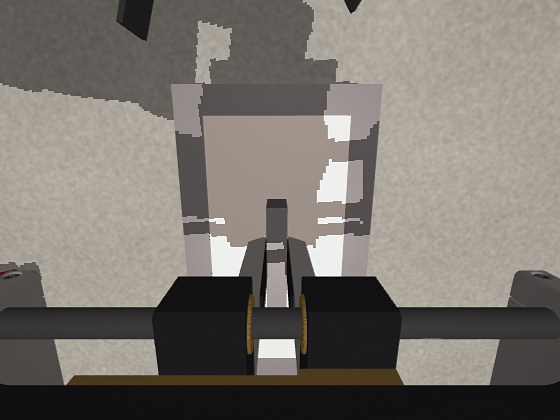

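View pics/s15.png

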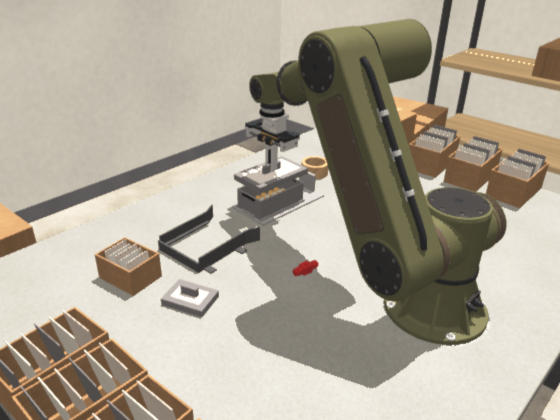

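The lid hangs just above the tub mouth, square to it and level to about 0.01. Lowering it slowly, watching the force.

```bash
python3 -m inch '{"grip":[-1,-1,-1,-1,-1],"travel":[[0.05,0.07,-1],[0.05,0.07,-2],[0.05,0.07,-2.8],[0.05,0.07,-3.1],[0.05,0.07,-3.1]],"turn":[[0,0,0.2],[0,0,0.2],[0,0,0.2],[0,0,0.2],[0,0,0.2]]}' 60;python3 go.py 638.8 -82.8 95 86.4
```

```text
clock: 33.3
eef_pos: [638.9, -82.5, 98.9]
eef_rot: [3.141, -0.0, 1.509]
wrist_force: [-0.1, -0.4, -0.6]
finger_gap: 11.4
travel cm [-0.01 -0.03 -0.39] turn [-0.01  0.03 -0.06]
```

```bash
python3 -m inch '{"grip":[-1,-1,-1],"travel":[[0,0.07,-0.2],[0,0.07,-0.3],[0,0.07,-0.3]],"turn":[[0,0,0.1],[0,0,0.1],[0,0,0.1]]}' 60;python3 go.py 638.8 -82.8 95 86.4; python3 -c "
from cell import manip
s=manip.read_state();print(s['wrist_force'],s['moment'],s['eef_pos'])"
```

```text
clock: 33.67
eef_pos: [638.9, -81.7, 95.9]
eef_rot: [3.141, -0.0, 1.511]
wrist_force: [0.3, 0.6, -1.2]
finger_gap: 11.3
travel cm [-0.01 -0.11 -0.09] turn [-0.01  0.04 -0.17]
[ 0.26629874  0.63374864 -1.24689351] [-0.04016728 -0.06946728 -0.03303363] [638.88409372 -81.74719785  95.88783797]
```

```bash
python3 -m inch '{"grip":[-1,-1,-1],"travel":[[0,-0.11,0],[0,-0.11,-0.15],[0,-0.11,-0.15]],"turn":[[0,0,-0.15],[0,0,-0.15],[0,0,-0.15]]}' 60
python3 -m inch '{"grip":[-1,-1,-1],"travel":[[0,0,-0.2],[0,0,-0.2],[0,0,-0.2]],"turn":[[0,0,0],[0,0,0],[0,0,0]]}' 60; python3 -c "
from h import *
s=manip.read_state();print(s['wrist_force'],s['moment'],s['eef_pos'])
snap('side','s16'); p=cv2.imread('pics/s16.png')[150:240,220:340]; cv2.imwrite('pics/s16z.png',cv2.resize(p,None,fx=6,fy=6,interpolation=cv2.INTER_CUBIC))"
```

```text
clock: 34.05
eef_pos: [639.0, -82.8, 94.6]
eef_rot: [3.141, -0.0, 1.508]
wrist_force: [-0.0, 1.1, 1.1]
finger_gap: 11.6
clock: 34.42
eef_pos: [639.4, -82.8, 93.3]
eef_rot: [3.139, -0.0, 1.508]
wrist_force: [0.3, 0.3, 5.0]
finger_gap: 11.8
[0.32035737 0.2613559  5.04386321] [ 0.29983051  0.02244554 -0.00639654] [639.40213222 -82.83362979  93.30022706]
```

View pics/s16z.png

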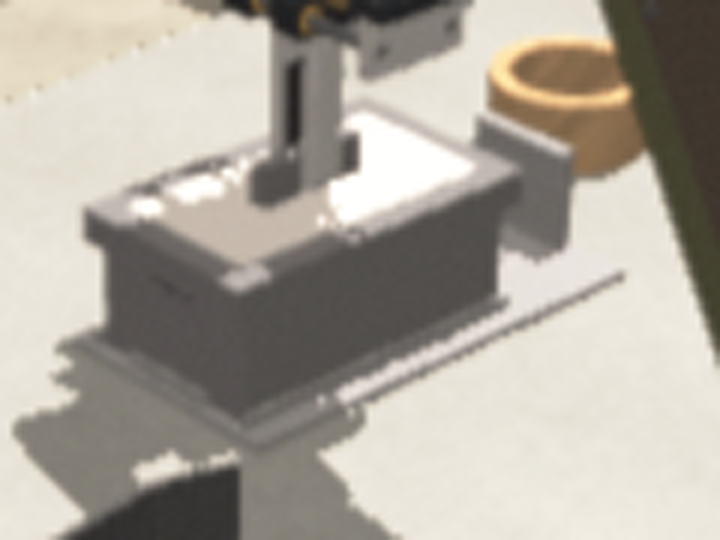

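Contact came at TCP z≈95, the height expected for the lid resting on the catch bars. The picture shows it square over the rim. Now pressing down.

```bash
python3 -m inch '{"grip":[-1,-1,-1,-1],"travel":[[0,0,-0.2],[0,0,-0.4],[0,0,-0.4],[0,0,-0.4]],"turn":[[0,0,0],[0,0,0],[0,0,0],[0,0,0]]}' 60
python3 -c "
from h import *
s=manip.read_state();print(s['wrist_force'],s['moment'],s['eef_pos'])"
```

```text
clock: 34.98
eef_pos: [640.2, -82.8, 90.6]
eef_rot: [3.137, -0.0, 1.508]
wrist_force: [0.6, 1.0, 9.1]
finger_gap: 11.6
[0.63544535 0.97665878 9.07871521] [ 0.52932543 -0.08315929  0.02265179] [640.19553946 -82.78467859  90.56462686]
```

```bash
python3 go.py 639 -82.8 85 86.4; python3 -m inch '{"grip":[-1,-1,-1,-1],"travel":[[-0.1,0,-0.2],[-0.1,0,-0.5],[-0.1,0,-0.5],[-0.1,0,-0.5]],"turn":[[0,0.2,0],[0,0.2,0],[0,0.2,0],[0,0.2,0]]}' 60
python3 -c "
from h import *
s=manip.read_state();print(s['wrist_force'],s['moment'],s['eef_pos'])"; python3 go.py 639 -82.8 82 86.4
```

```text
travel cm [-0.12 -0.   -0.56] turn [-0.01  0.29 -0.02]
clock: 35.48
eef_pos: [638.6, -82.8, 84.6]
eef_rot: [-3.141, -0.0, 1.508]
wrist_force: [-0.6, -0.3, -6.8]
finger_gap: 11.8
[-0.6013655  -0.27788237 -6.81998142] [-0.02354708 -0.11674521  0.02013386] [638.58694333 -82.77265794  84.60361811]
travel cm [ 0.04 -0.   -0.26] turn [-0.02 -0.03 -0.02]
```

The force changed sign from +9 to -7 N, so it has snapped. Following it down, then checking.

```bash
python3 -m inch '{"grip":[-1,-1,-1,-1],"travel":[[0,0,-0.3],[0,0,-0.5],[0,0,-0.5],[0,0,-0.5]],"turn":[[0,0,0],[0,0,0],[0,0,0],[0,0,0]]}' 60
python3 -c "
from h import *
s=manip.read_state();print(s['wrist_force'],s['moment'],s['eef_pos'])
from lev import *
snap('wrist','w17'); lev('w17',s['eef_pos'],s['eef_rot'][2]);snap('side','s17'); p=cv2.imread('pics/s17.png')[150:240,220:340]; cv2.imwrite('pics/s17z.png',cv2.resize(p,None,fx=6,fy=6,interpolation=cv2.INTER_CUBIC))"
```

```text
clock: 35.98
eef_pos: [639.0, -82.9, 81.9]
eef_rot: [3.14, 0.0, 1.508]
wrist_force: [-8.6, 1.2, 16.2]
finger_gap: 11.5
[-8.61490439  1.15672798 16.1971384 ] [ 0.2281812   1.57127941 -0.04604756] [639.04287334 -82.9150924   81.92177083]
tilt slope x,y [-1.2600e-02  9.0000e-04 -2.2037e+00] 19651 front edge s [101.19303979 101.32688552] t [-61.27706551  61.02733942]
```

View pics/s17z.png

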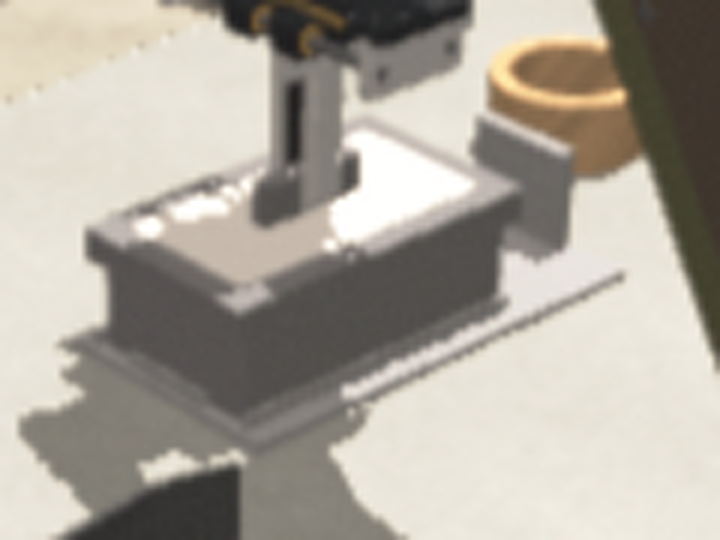

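The force is 16 N at z=81.9 and the lid is visibly lower in the picture. Releasing and measuring from above.

```bash
python3 -m inch '{"grip":[-1,-0.4,-0.4,-0.4,-0.4,-0.4,-0.4,-0.4,-0.4],"travel":[[0,0,0.1],[0,0,0.1],[0,0,0.1],[0,-0.5,4],[0,-3,9],[0,-6,13],[0,-6.5,13],[0,-6.5,13],[0,-6.5,13]],"turn":[[0,0,0],[0,0,0],[0,0,0],[0,0,0],[0,0,0],[0,0,0],[0,0,0],[0,0,0],[0,0,0]]}' 40
python3 - <<'E'
from fit import *
s=manip.read_state();print(s['eef_pos'],s['eef_rot'],s['wrist_force'])
snap('wrist','w18')
P,sx,t,r,edge=fit('w18',(639,-83),72,88,ang=86.4)
print('plate',np.round(r[0],1),np.round(r[1],1),round(r[2],2),np.percentile(P[:,2],[10,50,90]))
A=np.c_[sx,t,np.ones(len(t))]; f=np.linalg.lstsq(A,P[:,2],rcond=None)[0]; print('plane',f)
P,sx,t,r,edge=fit('w18',(639,-83),96,115,ang=86.4); print('rib',np.round(r[0],1),np.round(r[1],1),round(r[2],2),np.percentile(P[:,2],[10,50,90]))
E
```

```text
clock: 37.2
eef_pos: [638.7, -147.1, 210.4]
eef_rot: [-3.141, -0.0, 1.509]
wrist_force: [-0.4, -0.1, -0.4]
finger_gap: 28.2
[ 638.71248244 -147.13930412  210.41317049] [-3.14074558e+00 -4.45881260e-04  1.50891004e+00] [-0.35984414 -0.08588265 -0.43501999]
plate [639.1 -84.1] [206.1 123.5] 86.41 [78.06050462 79.10703321 80.13351052]
plane [-8.78263904e-04  5.21157598e-04  7.91045934e+01]
rib [639.4 -84.5] [69.5 11.6] 85.95 [102.70448978 103.64924089 104.68160235]
```

View pics/w18.png

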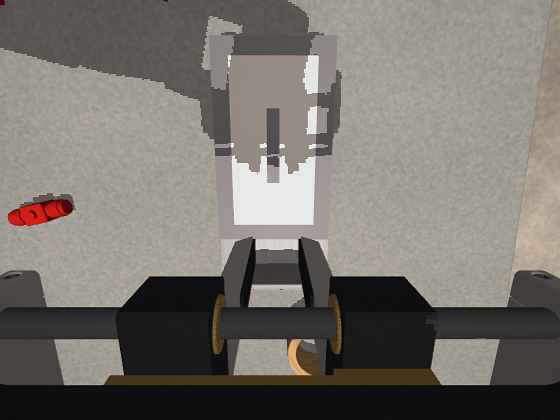

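The lid's top face is at 79.1 mm (76 + 3), tilted less than 0.001, and centred within 1 mm of the tub. Both ends are snapped home. Now surveying the rack.

```bash
python3 -m inch '{"grip":[-0.4,-0.4,-0.4,-0.4,-0.4,-0.4,-0.4,-0.4],"travel":[[-0.5,5,2],[-1,10,2],[-2,15,2],[-2.9,21,2],[-2.9,26,2],[-2.9,26,2],[-2.9,26,2],[-2.9,26,2]],"turn":[[0,0,0],[0,0,1],[0,0,2],[0,0,3.6],[0,0,3.6],[0,0,3.6],[0,0,3.6],[0,0,3.6]]}' 40
cat > rk.py <<'E'
from h import *
def rk(name):
    p,d,c=load(name); X=cloud(c,d)[d>0]
    k=(X[:,2]>38)&(X[:,2]<52)&(X[:,0]>480)&(X[:,0]<740)&(X[:,1]>40)&(X[:,1]<380); P=X[k]
    print(len(P),np.round([P[:,0].min(),P[:,0].max(),P[:,1].min(),P[:,1].max()],1), 'z',np.percentile(P[:,2],[10,50,90]))
    for nm,m in(('right/far(+x)',P[:,0]>610),('left/near(-x)',P[:,0]<610)):
        Q=P[m]; 
        # straight cheek part
        for lo,hi in ((140,310),):
            q=Q[(Q[:,1]>lo)&(Q[:,1]<hi)]
            bs=[];mn=[];mx=[]
            for b in np.arange(lo,hi,6):
                z=q[(q[:,1]>=b)&(q[:,1]<b+6)]
                if len(z)>3: bs.append(b+3);mn.append(np.percentile(z[:,0],3));mx.append(np.percentile(z[:,0],97))
            bs=np.array(bs)
            for l,v in(('min',mn),('max',mx)):
                v=np.array(v); f=np.polyfit(bs,v,1); g=abs(v-np.polyval(f,bs))<3; f=np.polyfit(bs[g],v[g],1); print(nm,l,'x at y=200: %.1f'%np.polyval(f,200),'axis deg %.2f'%(90-np.degrees(np.arctan(f[0]))),g.sum(),len(g))
    k=(X[:,2]>22)&(X[:,2]<36)&(X[:,0]>545)&(X[:,0]<655)&(X[:,1]>250)&(X[:,1]<380); P=X[k]
    if len(P):
        bs=[];mn=[]
        for b in np.arange(545,655,6):
            z=P[(P[:,0]>=b)&(P[:,0]<b+6)]
            if len(z)>3: bs.append(b+3); mn.append(np.percentile(z[:,1],4))
        f=np.polyfit(bs,mn,1); print('stop face y at x=600: %.1f'%np.polyval(f,600),'slope deg %.2f'%np.degrees(np.arctan(f[0])),'ymax',np.percentile(P[:,1],97),'z',np.percentile(P[:,2],[10,50,90]))
E
python3 - <<'E'
from rk import *
snap('wrist','w19')
for n in('w19','top0'): print(n); rk(n)
E
```

```text
clock: 38.25
eef_pos: [609.9, 111.8, 230.4]
eef_rot: [-3.141, -0.0, 1.571]
wrist_force: [-0.2, -0.1, -0.9]
finger_gap: 28.1
w19
2072 [521.  722.6  84.4 314.8] z [41.16267683 44.28894905 45.42569829]
right/far(+x) min x at y=200: 694.8 axis deg 92.87 29 29
right/far(+x) max x at y=200: 699.7 axis deg 93.01 29 29
left/near(-x) min x at y=200: 533.1 axis deg 92.89 28 28
left/near(-x) max x at y=200: 537.9 axis deg 92.86 28 28
stop face y at x=600: 310.2 slope deg 2.91 ymax 317.4884667411298 z [24.66560191 29.17333547 30.46696942]
top0
451 [521.5 722.4  84.  313.5] z [40.03098433 43.7230335  47.21533104]
right/far(+x) min x at y=200: 694.1 axis deg 93.15 28 28
right/far(+x) max x at y=200: 698.9 axis deg 93.09 28 28
left/near(-x) min x at y=200: 532.5 axis deg 92.93 28 28
left/near(-x) max x at y=200: 536.5 axis deg 93.03 28 28
stop face y at x=600: 310.0 slope deg 2.85 ymax 317.94870755198826 z [23.88219926 27.80446587 31.77929806]
```

View pics/w19.png

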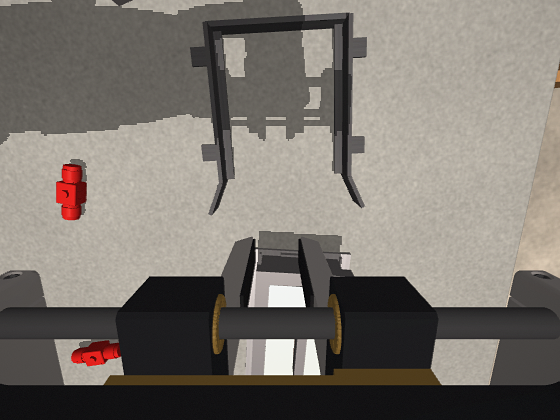

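The rack is clear in the picture: cheeks at columns 222 and 337, stop at row 25. Wrist and top fits agree: axis 92.9°, home point about (617.0,186.9). I'll now grip the tray's tab, jaws along the tray.

```bash
python3 -m inch '{"grip":[0,0,0,0,0,0,0,0,0,0],"travel":[[0,-4,0],[0,-8,0],[0,-12,0],[0,-16,0],[0,-20,0],[0,-24,0],[0,-28,0],[0,-32,0],[0,-36.5,-3],[1.8,-36.5,-6]],"turn":[[0,0,-9],[0,0,-19],[0,0,-28],[0,0,-38],[0,0,-48],[0,0,-57],[0,0,-67],[0,0,-76],[0,0,-85],[0,0,-93.6]]}' 40
python3 -m inch '{"grip":[0,0],"travel":[[0,0,0],[0,0,0]],"turn":[[0,0,0],[0,0,0]]}' 40
python3 - <<'E'
from fit import *
snap('top','top20');p,d,c=load('top20');X=cloud(c,d)[d>0]
for n in('top20',):
    p,d,c=load(n);X=cloud(c,d)[d>0]
    k=(abs(X[:,0]-628)<55)&(abs(X[:,1]+254)<25)&(X[:,2]>40)&(X[:,2]<80);print(k.sum())
    if k.sum()>20:
        r=cv2.minAreaRect(X[k][:,:2].astype(np.float32)); print(r)
snap('wrist','w20')
E
python3 go.py 628.3 -254.2 30 -3.6
```

```text
clock: 39.55
eef_pos: [626.8, -257.4, 169.8]
eef_rot: [-3.141, -0.001, -0.073]
wrist_force: [1.1, 0.3, -1.0]
finger_gap: 47.1
clock: 39.8
eef_pos: [626.5, -258.0, 171.2]
eef_rot: [3.141, -0.002, -0.071]
wrist_force: [0.2, -0.1, 1.0]
finger_gap: 46.7
0
travel cm [  0.14   0.33 -14.18] turn [0.05 0.16 0.47]
```

View pics/w20.png

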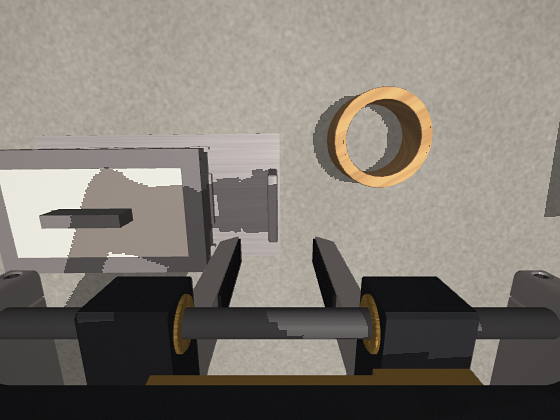

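```bash
python3 - <<'E'
from h import *
p,d,c=load('w20');X=cloud(c,d)[d>0]
for z in(58,62):
    k=(abs(X[:,0]-628)<55)&(abs(X[:,1]+254)<30)&(X[:,2]>z)&(X[:,2]<76);print(k.sum(),cv2.minAreaRect(X[k][:,:2].astype(np.float32)),np.percentile(X[k][:,2],[10,90]))
E
```

```text
678 ((629.4120483398438, -254.1667938232422), (9.925999641418457, 69.02913665771484), 85.90111541748047) [66.08553066 68.39223048]
674 ((629.4120483398438, -254.1667938232422), (9.925999641418457, 69.02913665771484), 85.90111541748047) [66.13901287 68.39411745]
```

The tab is at (272,205) in the picture, i.e. (629,-254) with its top at 68 mm. It has not moved. Descending over it.

```bash
python3 -m inch '{"grip":[0,0,0,0,0,-1,-1,-1,-1,-1],"travel":[[0.2,0.35,-4],[0.2,0.35,-9],[0.2,0.35,-13],[0.2,0.35,-14.1],[0.2,0.35,-14.1],[0.2,0.35,-14.1],[0.2,0.35,-14.1],[0.2,0.35,-14.1],[0.2,0.35,-14.1],[0.2,0.35,-14.1]],"turn":[[0,0.1,0.5],[0,0.1,0.5],[0,0.1,0.5],[0,0.1,0.5],[0,0.1,0.5],[0,0.1,0.5],[0,0.1,0.5],[0,0.1,0.5],[0,0.1,0.5],[0,0.1,0.5]]}' 40
python3 go.py 637 -208.8 30 2.9
```

```text
clock: 41.15
eef_pos: [629.0, -254.0, 31.0]
eef_rot: [3.141, -0.001, -0.062]
wrist_force: [-0.3, 0.1, 3.1]
finger_gap: 9.5
travel cm [ 0.8   4.52 -0.1 ] turn [0.04 0.08 6.47]
```

```bash
python3 -m inch '{"grip":[-1,-1,-1,-1,-1,-1,-1,-1,-1,-1],"travel":[[0.1,0.6,0],[0.2,1.2,0],[0.3,1.8,0],[0.4,2.4,0],[0.5,3,0],[0.6,3.6,0],[0.7,4.1,0],[0.8,4.5,0],[0.8,4.5,0],[0.8,4.5,0]],"turn":[[0,0,0.8],[0,0,1.6],[0,0,2.4],[0,0,3.2],[0,0,4],[0,0,4.8],[0,0,5.6],[0,0,6.5],[0,0,6.5],[0,0,6.5]]}' 40
python3 - <<'E'
from fit import *
from rk import rk
s=manip.read_state();print(s['eef_pos'],s['eef_rot'],s['wrist_force'],s['finger_gap'])
snap('wrist','w21');snap('top','top21')
P,sx,t,r,edge=fit('top21',(631,-38),72,88,ang=92.9)
print('plate',len(P),np.round(r[0],1),np.round(r[1],1),round(r[2],2),np.percentile(P[:,2],[10,50,90]))
p,d,c=load('w21');X=cloud(c,d)[d>0]
k=(abs(X[:,0]-637)<60)&(abs(X[:,1]+38)<130)&(X[:,2]>72)&(X[:,2]<88);r=cv2.minAreaRect(X[k][:,:2].astype(np.float32));print(r)
E
python3 go.py 637 -208.8 30 2.9
```

```text
clock: 42.4
eef_pos: [637.1, -208.4, 31.1]
eef_rot: [-3.142, -0.001, 0.051]
wrist_force: [0.7, 3.8, 2.0]
finger_gap: 9.9
[ 637.05052576 -208.36584506   31.05969098] [-3.14157342e+00 -1.35843501e-03  5.14082156e-02] [0.68544345 3.82827295 2.03321833] 9.94137416719671
plate 3855 [628.1 -39.3] [125.7 205.1] 2.81 [75.83382195 78.84016756 81.75890875]
((634.637939453125, -107.87385559082031), (117.70560455322266, 70.10208129882812), 2.477400541305542)
travel cm [ 0.   -0.02 -0.1 ] turn [ 0.01  0.07 -0.04]
```

View pics/top21.png

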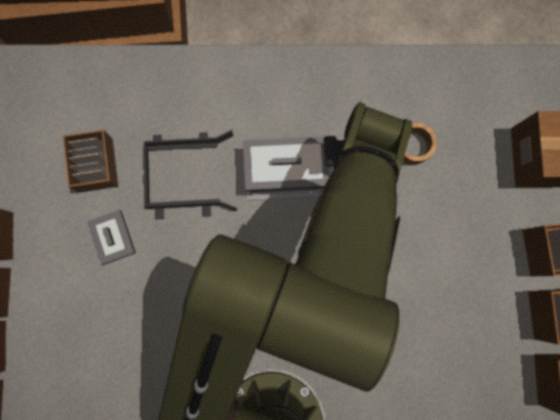

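View pics/w21.png

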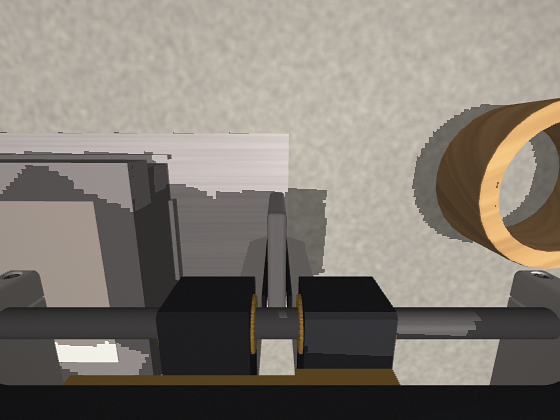

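The tray is lined up. The lid is at (285,160) px = (628,-39), axis 92.8°, against the slot line at x≈628. Now sliding straight along the slot axis.

```bash
python3 -m inch '{"grip":[-1,-1,-1,-1,-1,-1,-1,-1],"travel":[[-0.05,1,0],[-0.15,3,0],[-0.25,5,0],[-0.35,7,0],[-0.45,9,0],[-0.55,11,0],[-0.6,12,0],[-0.6,12,0]],"turn":[[0,0,0],[0,0,0],[0,0,0],[0,0,0],[0,0,0],[0,0,0],[0,0,0],[0,0,0]]}' 40
python3 go.py 624.5 38.1 31 2.9
python3 -c "
from h import *
s=manip.read_state();print(s['wrist_force'],s['moment'],s['finger_gap'])"
```

```text
clock: 43.5
eef_pos: [630.9, -87.3, 31.0]
eef_rot: [-3.141, -0.001, 0.052]
wrist_force: [-0.1, 3.2, 0.4]
finger_gap: 10.2
travel cm [-0.64 12.54  0.  ] turn [-0.05  0.05 -0.1 ]
[-0.13566789  3.15713412  0.39801771] [ 0.48545402 -0.01832109  0.05977765] 10.160201725781425
```

```bash
python3 -m inch '{"grip":[-1,-1,-1,-1,-1,-1,-1,-1,-1],"travel":[[-0.05,1,0],[-0.15,3,0],[-0.25,5,0],[-0.35,7,0],[-0.45,9,0],[-0.55,11,0],[-0.6,11.8,0],[-0.6,12,0],[-0.6,12,0]],"turn":[[0,0,-0.1],[0,0,-0.1],[0,0,-0.1],[0,0,-0.1],[0,0,-0.1],[0,0,-0.1],[0,0,-0.1],[0,0,-0.1],[0,0,-0.1]]}' 40
python3 go.py 624.5 38.1 31 2.9
python3 -c "
from h import *
s=manip.read_state();print(s['wrist_force'],s['moment'],s['finger_gap'])"
```

```text
clock: 44.62
eef_pos: [624.9, 33.0, 31.0]
eef_rot: [-3.14, -0.001, 0.05]
wrist_force: [-0.6, 2.9, 0.6]
finger_gap: 9.8
travel cm [-0.04  0.51 -0.  ] turn [-0.09  0.05  0.01]
[-0.60616361  2.89682982  0.62638685] [0.31840463 0.04102183 0.08138731] 9.849541712809419
```

```bash
python3 -m inch '{"grip":[-1,-1,-1],"travel":[[0,0.3,0],[-0.03,0.5,0],[-0.03,0.5,0]],"turn":[[0,0,0],[0,0,0],[0,0,0]]}' 40
python3 -m inch '{"grip":[-1,-1,-1],"travel":[[0,0.2,0],[0,0.2,0],[0,0.2,0]],"turn":[[0,0,0],[0,0,0],[0,0,0]]}' 40
python3 -m inch '{"grip":[-1,-1],"travel":[[0,0.1,0],[0,0.1,0]],"turn":[[0,0,0],[0,0,0]]}' 40
```

```text
clock: 45.0
eef_pos: [624.7, 37.9, 31.0]
eef_rot: [-3.14, -0.001, 0.05]
wrist_force: [0.9, -2.3, -0.3]
finger_gap: 10.1
clock: 45.38
eef_pos: [624.9, 39.3, 31.0]
eef_rot: [-3.141, -0.002, 0.05]
wrist_force: [2.4, -7.1, -0.8]
finger_gap: 9.7
clock: 45.62
eef_pos: [625.0, 39.3, 31.0]
eef_rot: [3.141, -0.002, 0.05]
wrist_force: [2.0, -9.6, 0.5]
finger_gap: 9.8
```

The reaction grows to 10 N with no further advance at y=39.3 (38.1 predicted), so the tray is against the back stop. Releasing and backing off upward.

```bash
python3 -m inch '{"grip":[-1,-0.4,-0.4,-0.4,-0.4,-0.4,-0.4,-0.4,-0.4,-0.4],"travel":[[0,0,0],[0,0,0],[0,0,0],[0,0,0],[0,0,4],[0,0,9],[0,0,14],[-3,-6,18],[-6,-12,20],[-10,-17,20]],"turn":[[0,0,0],[0,0,0],[0,0,0],[0,0,0],[0,0,0],[0,0,0],[0,0,0],[0,0,0],[0,0,0],[0,0,0]]}' 20
python3 -m inch '{"grip":[-0.4,-0.4,-0.4,-0.4,-0.4],"travel":[[-4,-6,0],[-8,-12,0],[-8,-12,0],[-8,-12,0],[-8,-12,0]],"turn":[[0,0,0],[0,0,0],[0,0,0],[0,0,0],[0,0,0]]}' 20
python3 - <<'E'
from fit import *
snap('top','top22');snap('side','side22')
p,d,c=load('top22');X=cloud(c,d)[d>0]
def q(nm,cx,cy,hx,hy,z0,z1):
    k=(abs(X[:,0]-cx)<hx)&(abs(X[:,1]-cy)<hy)&(X[:,2]>z0)&(X[:,2]<z1);r=cv2.minAreaRect(X[k][:,:2].astype(np.float32));print(nm,k.sum(),np.round(r[0],1),np.round(r[1],1),round(r[2],2),'z',np.percentile(X[k][:,2],[10,50,90]))
q('lid',616,208,80,120,70,90); q('rib',616,208,30,60,96,116); q('tab',624,39,60,20,52,80)
Y=X[(abs(X[:,0]-616)<55)&(abs(X[:,1]-208)<95)&(abs(X[:,2]-79)<10)]; f=np.linalg.lstsq(np.c_[Y[:,:2]-[616,208],np.ones(len(Y))],Y[:,2],rcond=None)[0];print(f)
for cam in('top','side'): pass
p0,d0,c0=load('top0')
E
```

```text
clock: 46.88
eef_pos: [537.8, -113.5, 230.4]
eef_rot: [3.14, -0.004, 0.05]
wrist_force: [0.5, -0.8, 0.2]
finger_gap: 28.4
clock: 47.5
eef_pos: [458.3, -232.8, 230.4]
eef_rot: [3.141, -0.004, 0.051]
wrist_force: [0.9, 0.4, 0.3]
finger_gap: 28.5
lid 4089 [615.5 208.4] [124.9 206.7] 2.8 z [75.65830606 78.497206   81.42596074]
rib 172 [615.5 208.5] [13.9 69.9] 3.52 z [ 99.49125735 102.46029566 105.21691728]
tab 119 [624.1  38.1] [69.2  9.9] 2.87 z [63.86163303 66.54325191 69.32851917]
[-6.24444893e-04  7.61190564e-04  7.86687388e+01]
```

View pics/top22.png

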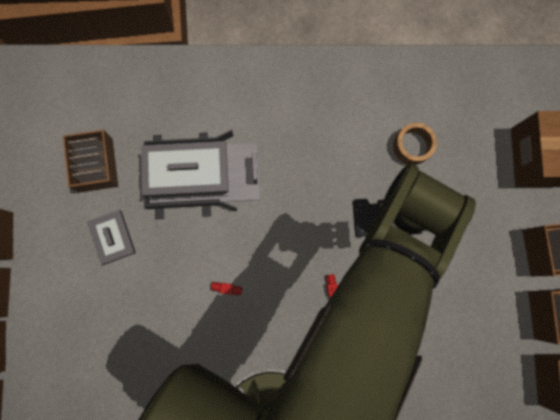

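View pics/side22.png

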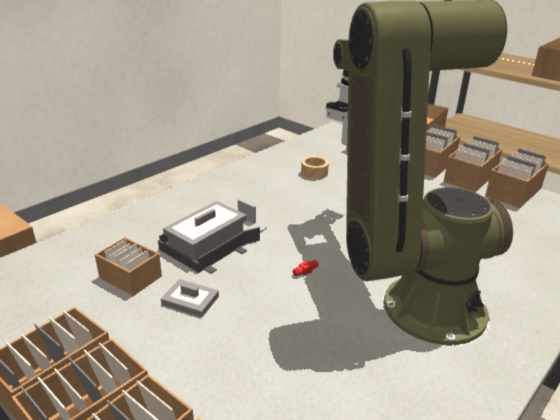

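The picture shows the closed tub home in the rack at (185,170), with the tab at (252,168). The small lid, carton and tape roll are at their starting pixels, and no couplings are left on the bench.

```bash
python3 -c "
from cell import manip
print(manip.sign_off())"
```

```text
the job is handed in; nothing more can be done
None
```

I put all five couplings in the tub, snapped the large lid down, slid the tray fully home in the rack and handed the job in at about 48 s. No verdict was reported.

Last checks, from the top camera, wrist camera and force readings:

- **Couplings:** All five lay flat below the rim before the lid went on. The bench now shows only the two red look-alikes.
- **Lid:** It touched at the height of the catch bars and snapped as I pressed. In the wrist view after I let go, its top face stood at 79.1 mm (79 expected). It was tilted under 0.001 and within about 1 mm of the tub's centre. The last top view, with the tray in the rack, put it at 78.7 mm and still flat.
- **Tray:** The reaction rose to about 10 N with no further movement at the back stop. The top view puts the tab at (624.1, 38.1), against (624.5, 38.1) worked out for fully home. The axis is 92.8–92.9° against the rack's 92.9°.
- **Small lid, carton and tape roll:** By eye they are at their starting positions in the last top picture; I did not fit their positions numerically.

Two small disagreements remained: the arm's own reading at the stop was 1.2 mm further in than predicted, and the top and wrist cameras differed by about 1 mm on the rack. Both are within the tolerances. I saw no knocked part and no grip slip.

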